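# Sort the bag clips by the strength of their springs

## Task

Four spring clips have come back on the long sides of the return tray, and some of their springs are tired. Squeeze them to feel which: drop each clip that folds under a light pinch into the scrap tin, and clip each sound one, upright and jaws well down over the board, onto a long side of the packing tray (the one that holds the finned engine cylinder). Leave the other parts on the bench and in the trays as they are.

Things in the scene. Friction and masses are not known exactly. Their poses are not given: they have to be found in the camera images.
- return_tray: open produce tray of 5 mm cardboard, fixed, 250 mm long (its x), 170 mm wide (its y). Long sides (board centre at its y = +82.5 and -82.5 mm) are 80 mm high, ends 95 mm with hand holes. At the start two clips sit on each long side, at its x = -90 to 60 mm. Parts on its floor stay below 45 mm. Origin: centre of its underside.
- packing_tray: second tray of the same make and size, fixed, on the other side of the tin (left and right may swap). It holds a finned aluminium engine cylinder, 84 mm square, 85 mm high, centred at its x = +68 mm, y = 0, with a spark plug on top reaching 136 mm; an orange cover in its -x half stays below 30 mm. Both long sides are bare. Origin: centre of its underside.
- scrap_tin: open round steel tin, fixed on the bench between the trays: 131 mm across outside, 124 mm inside, 110 mm high; a few scrap bolts, up to 14 mm high, lie on its floor. Origin: centre of its underside.
- clip1: black spring clip, 50 g, 24 mm wide; all four look alike. Origin on its pivot, which starts 91 mm above the tray's underside. z: up the clip (handle tips +51 mm, jaw tips -37 mm); y: along the board; x: the squeeze. On a 5 mm board the handles flare up to 47 mm over the tips; fully squeezed 27 mm, and the jaws are then 18 mm apart and the handles nearly parallel. Its stop rests on the board 11 mm below the pivot.
- clip1_lever (a joint): angle between the halves of clip1 (rad): 0 gripping a 5 mm board, -0.155 shut on nothing, 0.42 fully squeezed. Squeezed 40 mm above the pivot, a sound clip starts to yield at 11 to 13 N and folds fully at 16 to 19 N; a tired one yields at 3 to 4.5 N and folds fully by 6.5 N. It snaps shut when let go.
- clip1_jaw (a point): point midway between the jaw pads of clip1, 30 mm below its pivot; 61 mm above a tray's underside when the clip sits home on a long side
- clip2: black spring clip, 50 g, 24 mm wide; all four look alike. Origin on its pivot, which starts 91 mm above the tray's underside. z: up the clip (handle tips +51 mm, jaw tips -37 mm); y: along the board; x: the squeeze. On a 5 mm board the handles flare up to 47 mm over the tips; fully squeezed 27 mm, and the jaws are then 18 mm apart and the handles nearly parallel. Its stop rests on the board 11 mm below the pivot.
- clip2_lever (a joint): angle between the halves of clip2 (rad): 0 gripping a 5 mm board, -0.155 shut on nothing, 0.42 fully squeezed. Squeezed 40 mm above the pivot, a sound clip starts to yield at 11 to 13 N and folds fully at 16 to 19 N; a tired one yields at 3 to 4.5 N and folds fully by 6.5 N. It snaps shut when let go.
- clip2_jaw (a point): point midway between the jaw pads of clip2, 30 mm below its pivot; 61 mm above a tray's underside when the clip sits home on a long side
- clip3: black spring clip, 50 g, 24 mm wide; all four look alike. Origin on its pivot, which starts 91 mm above the tray's underside. z: up the clip (handle tips +51 mm, jaw tips -37 mm); y: along the board; x: the squeeze. On a 5 mm board the handles flare up to 47 mm over the tips; fully squeezed 27 mm, and the jaws are then 18 mm apart and the handles nearly parallel. Its stop rests on the board 11 mm below the pivot.
- clip3_lever (a joint): angle between the halves of clip3 (rad): 0 gripping a 5 mm board, -0.155 shut on nothing, 0.42 fully squeezed. Squeezed 40 mm above the pivot, a sound clip starts to yield at 11 to 13 N and folds fully at 16 to 19 N; a tired one yields at 3 to 4.5 N and folds fully by 6.5 N. It snaps shut when let go.
- clip3_jaw (a point): point midway between the jaw pads of clip3, 30 mm below its pivot; 61 mm above a tray's underside when the clip sits home on a long side
- clip4: black spring clip, 50 g, 24 mm wide; all four look alike. Origin on its pivot, which starts 91 mm above the tray's underside. z: up the clip (handle tips +51 mm, jaw tips -37 mm); y: along the board; x: the squeeze. On a 5 mm board the handles flare up to 47 mm over the tips; fully squeezed 27 mm, and the jaws are then 18 mm apart and the handles nearly parallel. Its stop rests on the board 11 mm below the pivot.
- clip4_lever (a joint): angle between the halves of clip4 (rad): 0 gripping a 5 mm board, -0.155 shut on nothing, 0.42 fully squeezed. Squeezed 40 mm above the pivot, a sound clip starts to yield at 11 to 13 N and folds fully at 16 to 19 N; a tired one yields at 3 to 4.5 N and folds fully by 6.5 N. It snaps shut when let go.
- clip4_jaw (a point): point midway between the jaw pads of clip4, 30 mm below its pivot; 61 mm above a tray's underside when the clip sits home on a long side
- carburettor: bystander: aluminium carburettor, 36 x 30 x 33 mm, lying inside the return tray
- piston: bystander: aluminium engine piston standing on its skirt, 44 mm across, 39 mm high
- clutch_drum: bystander: steel clutch drum with sprocket, 72 mm across, 36 mm high
- spark_plug: bystander: spark plug lying down, 64 mm long
- bar_wrench: bystander: T-shaped saw wrench lying flat, 165 mm long, 55 mm across its socket
- mix_oil: bystander: white oil bottle standing, 60 x 88 mm, 186 mm high
- starter_cover: bystander: orange starter cover, about 115 x 100 x 34 mm, lying flat
- tape_roll: bystander: roll of brown tape lying flat, 90 mm across, 48 mm high

How it is judged:
At the end, for the whole second after the job is handed in: Both sound clips sit upright (20 degrees) and square on a long side of the packing tray, jaws pressing over 22 N in all, jaw point within 7 mm of the board's centre plane and at most 14 mm above home; at rest; both tired ones are in the scrap tin (pivot within 57 mm of its axis, below 135 mm) ((((y of clip1_jaw in the frame of packing_tray between -0.0895 and -0.0755 m or y of clip1_jaw in the frame of packing_tray between 0.0755 and 0.0895 m) and x of clip1_jaw in the frame of packing_tray between -0.118 and 0.118 m and z of clip1_jaw in the frame of packing_tray between 0.052 and 0.075 m and angle between clip1's own z axis and vertical below 0.35 rad and angle between the y axis of clip1 and the x axis of packing_tray, either way round below 0.35 rad and value of joint clip1_lever between -0.08 and 0.15 rad and linear speed of clip1 below 0.03 m/s and contact force between clip1 and packing_tray above 22 N) or (horizontal distance between clip1 and scrap_tin below 0.057 m and height (world z) of clip1 below 0.135 m)) and (((y of clip2_jaw in the frame of packing_tray between -0.0895 and -0.0755 m or y of clip2_jaw in the frame of packing_tray between 0.0755 and 0.0895 m) and x of clip2_jaw in the frame of packing_tray between -0.118 and 0.118 m and z of clip2_jaw in the frame of packing_tray between 0.052 and 0.075 m and angle between clip2's own z axis and vertical below 0.35 rad and angle between the y axis of clip2 and the x axis of packing_tray, either way round below 0.35 rad and value of joint clip2_lever between -0.08 and 0.15 rad and linear speed of clip2 below 0.03 m/s and contact force between clip2 and packing_tray above 22 N) or (horizontal distance between clip2 and scrap_tin below 0.057 m and height (world z) of clip2 below 0.135 m)) and (((y of clip3_jaw in the frame of packing_tray between -0.0895 and -0.0755 m or y of clip3_jaw in the frame of packing_tray between 0.0755 and 0.0895 m) and x of clip3_jaw in the frame of packing_tray between -0.118 and 0.118 m and z of clip3_jaw in the frame of packing_tray between 0.052 and 0.075 m and angle between clip3's own z axis and vertical below 0.35 rad and angle between the y axis of clip3 and the x axis of packing_tray, either way round below 0.35 rad and value of joint clip3_lever between -0.08 and 0.15 rad and linear speed of clip3 below 0.03 m/s and contact force between clip3 and packing_tray above 22 N) or (horizontal distance between clip3 and scrap_tin below 0.057 m and height (world z) of clip3 below 0.135 m)) and (((y of clip4_jaw in the frame of packing_tray between -0.0895 and -0.0755 m or y of clip4_jaw in the frame of packing_tray between 0.0755 and 0.0895 m) and x of clip4_jaw in the frame of packing_tray between -0.118 and 0.118 m and z of clip4_jaw in the frame of packing_tray between 0.052 and 0.075 m and angle between clip4's own z axis and vertical below 0.35 rad and angle between the y axis of clip4 and the x axis of packing_tray, either way round below 0.35 rad and value of joint clip4_lever between -0.08 and 0.15 rad and linear speed of clip4 below 0.03 m/s and contact force between clip4 and packing_tray above 22 N) or (horizontal distance between clip4 and scrap_tin below 0.057 m and height (world z) of clip4 below 0.135 m)) and (contact force between each of clip1, clip2 and packing_tray above 22 N or contact force between each of clip1, clip3 and packing_tray above 22 N or contact force between each of clip1, clip4 and packing_tray above 22 N or contact force between each of clip2, clip3 and packing_tray above 22 N or contact force between each of clip2, clip4 and packing_tray above 22 N or contact force between each of clip3, clip4 and packing_tray above 22 N)); the robot touches nothing.
It fails at once if a part or thing lying on the bench or in the return tray is moved by more than 25 mm (distance of any of carburettor, piston, clutch_drum, spark_plug, bar_wrench, mix_oil, starter_cover, tape_roll from where it was at the start of the episode above 0.025 m).
It also fails if it takes over 72 s, if anything falls off the work surface, if the arm or the gripper's body presses on something with over 40 N, if the wrist force passes 120 N, or if a joint passes its speed limit or range.

## Robot

A 6-joint arm with a two-finger parallel gripper is mounted at the origin on the work surface. World frame = base frame: x ahead of the robot, y to its left, z up, the work surface at z = 0. Lengths are in m, angles in rad, forces in N, time in s.
With the tool pointing down it reaches from about 0.3 to 0.75 m from the base axis. Payload 8.5 kg.
Tool frame: the origin (TCP) lies midway between the tips of the shut fingers; the grasp point (between the pads) lies 19 mm behind it; x points along the fingers, y is the direction in which the jaws open and shut, and the axes are right-handed (so a half turn about x gives the same grasp; the last joint's range is limited). The gripper opens to 88 mm and grips with 3 to 60 N. Pads are 18 mm wide; open, the fingers measure 123 mm over their backs; the gripper's body (75 mm by 187 mm) begins 45 mm behind the grasp point.
Start: joints at [0.989, 0.381, 1.297, -0, 1.464, -0.215], TCP at [0.197, 0.513, 0.239] pointing down, gripper open.
Joint ranges: [-3.11, 3.11], [-0.89, 2.33], [0.22, 2.48], [-1.42, 4.56], [0.17, 2.85], [-2.88, 2.88]. Speed limits (rad/s): [2.39, 2.39, 3.14, 3.14, 3.14, 3.14].

## Interface

Orientations are given as a unit quaternion [x, y, z, w].
In Python, from station import manip gives the robot as it stands.
- The arm moves only by the tool drive_tool, never from a script. Its argument "commands" is a list of rows, each an object with "xyz": the shift along the tool's x, y, z in m, a list of three; "yaw": the turn about the tool's x in degrees; "claw": the finger opening in m, from 0 to 0.0881. A call has exactly 5 rows; each row is the pose to reach, as a shift and turn from the pose measured when the call began, along the tool's axes at that moment; what a row does not reach only later rows make up. A row lasts 1/12 s, in which the tool goes at most 41.7 mm and 7.16 degrees, less where a joint would pass 70% of its speed; a pose out of reach is approached as far as the arm can. A call with a gripper value outside its range is refused whole. The fingers move at their own pace and stop on an object; "grip_force" is the grip in N (left out, the last holds). Time passes only in rows, so rows that repeat a pose let the fingers close, or fill a call up. It gives the time, the measured TCP pose, the force and the opening at its end, in the units of the state.
- manip.sense(): the state, without advancing time (a new reading comes with each control period).
- manip.get_image(name): name is "side" or "top" or "wrist"; returns a dict with "color" (400x640x3 uint8, red, green, blue), "fx", "fy", "cx", "cy" (pixels), "R" (3x3) and "t" (3): a world point X has camera coordinates R X + t; the wrist camera has in their place "T_tool_cam" (4x4, takes a point from camera to tool coordinates, whose origin is the TCP and whose axes are the tool frame's). Camera axes: x right, y down, z forward; pixel columns grow to the right and rows downward; lengths in m; the calibration is good to about 2 mm. A picture is of the moment at which its call begins: read the wrist's pose just before it. There is no depth.
- manip.sign_off(): hands the job in, once; it reports no verdict.
Trained networks look in a picture, given as the dict that the camera call returned (one of the last four; its "shot" number tells which), for a name from the list of things; names that differ only in an ending like _2 or _b are one class to them, and where a whole thing is asked for, a point or a joint stands for the part that bears it (a point fixed in the world has none). Each returns a list of dicts, best first, with "confidence" (0 to 1); they miss things now and then, are a little off and sometimes report something else, mostly with a low value. They report only what shows in the picture. A call takes as long as a camera call.
- manip.spot_in(target, picture): "centre" ([x, y, z] in m, in world coordinates, good to about 4 mm: the middle of the surface that is visible of it).
- manip.masks_of(target, picture): "mask" (400x640 bool, what is visible of it).
- manip.pinpoint(target, picture): "centre" ([x, y, z] in m, in world coordinates, good to about 4 mm: a listed point, or the origin of a listed thing).
The state is a dict: "t": time; "joint_pos": joint angles; "dq": joint speeds; "joint_torque": joint torques, N m; "position": TCP position; "eef_rot": TCP orientation; "contact_force": force on the tool from outside, world axes, zero at the start; "torque": the same for the moment, N m; "grip_width": finger opening in m.
Only numpy, scipy, OpenCV 4.12 (cv2) and the standard library are available. Lean on these libraries where they do the work, as an engineer would, in place of code of your own. Each camera call takes 0.05 s, during which the arm holds its last target. There are 200 camera calls.

## Working session

There is one attempt and no reset: what is moved stays moved. The work goes in short steps, Python scripts to look and compute and a tool call to move; the robot and the scene stay as the last step left them, time stands still between calls to the robot, and variables do not carry over. Pictures are saved under pics/ and viewed, about 8 in all and at most 12, crops included, and the job is handed in when it is done.

Besides the shell and the picture viewer there is one more tool, called after "Emit:" by a JSON object that holds its "fn" and its "kwargs". drive_tool: Moves the arm, as the interface text tells. Its arguments: {"type":"object","properties":{"commands":{"type":"array"},"grip_force":{"type":"number"}},"required":["commands"]}

```bash
mkdir -p pics; ls
cat > h.py <<'E'
from station import manip
import numpy as np, cv2
from scipy.spatial.transform import Rotation as Ro
def save(im,n): cv2.imwrite(f'pics/{n}.png',im['color'][:,:,::-1])
E
python3 - <<'E'
from h import *
s=manip.sense();print(s)
for c in('top','side'):
    im=manip.get_image(c);save(im,c+'0')
    print(c,im['fx'],im['R'],im['t'])
    for n in('return_tray','packing_tray','scrap_tin','clip1','clip1_jaw'):
        for d in manip.pinpoint(n,im)[:5]: print(n,d['confidence'],np.round(d['centre'],3))
print(Ro.from_quat(s['eef_rot']).as_matrix())
E
```

```text
pics
{'t': 0.0, 'joint_pos': array([ 9.88718293e-01,  3.81221778e-01,  1.29824109e+00, -3.05823560e-05,
        1.46358210e+00, -2.15312024e-01]), 'dq': array([ 0.00042949,  0.00086367,  0.00102226, -0.00070346,  0.00109657,
       -0.00087103]), 'joint_torque': array([-1.26140407e-03, -4.37923729e+01, -2.24559277e+01,  7.13239051e-02,
        3.51944834e-02, -1.33987355e-04]), 'position': array([0.19709285, 0.51318377, 0.23813055]), 'eef_rot': array([ 0.12846724,  0.69543976, -0.12942199,  0.6950609 ]), 'contact_force': array([-0.43879036, -0.30543084, -0.50080489]), 'torque': array([-0.03733378, -0.02514339,  0.02184563]), 'grip_width': 0.08839326902202185}
top 370.1873010837472 [[ 0.00820798 -0.9999634   0.00241355]
 [-0.98675638 -0.00849055 -0.16198688]
 [ 0.16200145 -0.001052   -0.98678996]] [-0.02309446  0.60581099  1.06293553]
return_tray 0.63 [ 0.552 -0.245  0.005]
packing_tray 0.68 [0.562 0.23  0.001]
packing_tray 0.63 [0.489 0.443 0.   ]
packing_tray 0.44 [ 0.48  -0.176  0.063]
scrap_tin 0.77 [ 0.638  0.006 -0.001]
scrap_tin 0.7 [ 0.51  -0.252  0.005]
clip1 0.71 [ 0.567 -0.327  0.092]
clip1 0.6 [ 0.483 -0.173  0.087]
clip1 0.59 [ 0.584 -0.161  0.09 ]
clip1 0.51 [ 0.493 -0.34   0.09 ]
clip1_jaw 0.5 [ 0.494 -0.335  0.064]
clip1_jaw 0.28 [0.756 0.034 0.   ]
clip1_jaw 0.23 [ 0.785 -0.115  0.002]
side 434.6077131536475 [[ 0.74363458 -0.66842977  0.01446565]
 [-0.33582033 -0.39213732 -0.85641872]
 [ 0.57812829  0.63200472 -0.51607918]] [-0.46716856  0.26282768  0.94713034]
return_tray 0.86 [ 0.558 -0.249 -0.   ]
packing_tray 0.95 [0.562 0.231 0.003]
scrap_tin 0.66 [ 0.636  0.008 -0.002]
scrap_tin 0.63 [ 0.492 -0.336  0.091]
clip1 0.95 [ 0.481 -0.173  0.09 ]
clip1 0.7 [ 0.497 -0.336  0.093]
clip1 0.61 [ 0.564 -0.329  0.09 ]
clip1 0.58 [ 0.585 -0.162  0.089]
[[-7.73025077e-04  3.58594782e-01  9.33493002e-01]
 [-1.22986479e-03  9.33492234e-01 -3.58595506e-01]
 [-9.99998945e-01 -1.42527349e-03 -2.80589811e-04]]
```

View pics/top0.png

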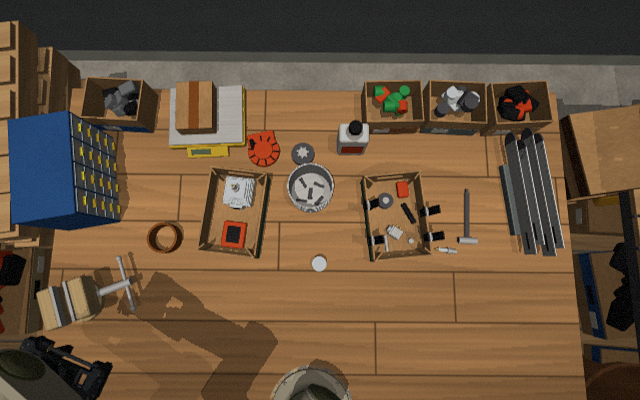

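View pics/side0.png

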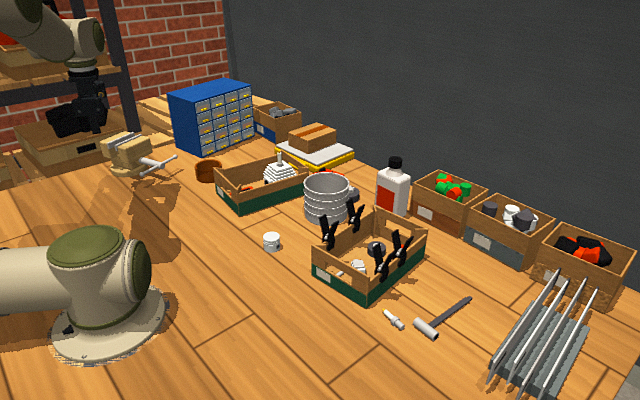

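The top view shows the packing tray on the left (cylinder at (238,190)), the tin at (310,188) and the return tray on the right with its four clips. Next I'll fit the tray poses to the masks.

```bash
cat > fit.py <<'E'
from h import *
from scipy.optimize import minimize
L,W=.125,.085
def model(p):
    c,s=np.cos(p[2]),np.sin(p[2]); P=[]
    quads=[[(-L,y,z) for z in(0,.08)]+[(L,y,z) for z in(.08,0)] for y in(-W,W)]+\
          [[(x,-W,z) for z in(0,.095)]+[(x,W,z) for z in(.095,0)] for x in(-L,L)]+[[(-L,-W,0),(L,-W,0),(L,W,0),(-L,W,0)]]
    q=np.array(quads); return np.stack([p[0]+c*q[...,0]-s*q[...,1],p[1]+s*q[...,0]+c*q[...,1],q[...,2]],-1)
def render(p,im,S=4):
    m=np.zeros((400*S,640*S),np.uint8)
    for q in model(p):
        X=q@np.array(im['R']).T+im['t']
        uv=np.c_[im['fx']*X[:,0]/X[:,2]+im['cx'],im['fy']*X[:,1]/X[:,2]+im['cy']]
        cv2.fillPoly(m,[np.int32(np.round(uv*S+S/2))],1)
    return cv2.resize(m.astype(np.float32),(640,400),interpolation=cv2.INTER_AREA)
ims={c:manip.get_image(c) for c in('top','side')}
for n,p0 in(('packing_tray',(.562,.23,-.1)),('return_tray',(.556,-.248,.12))):
    M={}
    for c,im in ims.items():
        d=manip.masks_of(n,im)[0]; m=np.uint8(d['mask'])
        ct,_=cv2.findContours(m,cv2.RETR_EXTERNAL,cv2.CHAIN_APPROX_NONE)
        f=np.zeros_like(m); cv2.drawContours(f,ct,-1,1,-1); M[c]=f.astype(float); print(n,c,d['confidence'],f.sum())
    for sel in(('top',),('side',),('top','side')):
        r=minimize(lambda p:sum(np.abs(render(p,ims[c])-M[c]).sum() for c in sel),p0,method='Nelder-Mead',
          options=dict(initial_simplex=np.array(p0)+np.array([[0,0,0],[.01,0,0],[0,.01,0],[0,0,.08]]),xatol=1e-4,fatol=1))
        print(sel,r.x.round(4),r.fun)
for c in ims:
    print([(d['confidence'],np.round(d['centre'],3)) for d in manip.pinpoint('clip1',ims[c])])
    for n in('mix_oil','scrap_tin'): print(n,[(d['confidence'],np.round(d['centre'],3)) for d in manip.pinpoint(n,ims[c])[:1]])
E
python3 fit.py
```

```text
packing_tray top 0.86 5501
packing_tray side 0.81 4147
('top',) [ 0.5617  0.2331 -0.1144] 115.9375
('side',) [ 0.5642  0.2356 -0.1177] 186.0625
('top', 'side') [ 0.5625  0.2335 -0.1182] 333.5
return_tray top 0.71 5014
return_tray side 0.95 7074
('top',) [ 0.5543 -0.2468  0.1063] 502.8125
('side',) [ 0.5569 -0.2465  0.1067] 359.125
('top', 'side') [ 0.5558 -0.2466  0.113 ] 903.1875
[(0.56, array([ 0.584, -0.16 ,  0.091])), (0.48, array([ 0.563, -0.325,  0.092])), (0.43, array([ 0.492, -0.338,  0.093]))]
mix_oil [(0.71, array([ 0.787, -0.116,  0.   ]))]
scrap_tin [(0.68, array([ 0.64 ,  0.006, -0.001]))]
[(0.86, array([ 0.562, -0.329,  0.092])), (0.71, array([ 0.483, -0.169,  0.091])), (0.69, array([ 0.582, -0.16 ,  0.094]))]
mix_oil [(0.6, array([ 0.757,  0.032, -0.   ]))]
scrap_tin [(0.98, array([ 0.634,  0.007, -0.002]))]
```

Emit:
{"fn": "drive_tool", "kwargs": {"commands": [{"xyz": [0, 0, 0], "yaw": -7, "claw": 0.088}, {"xyz": [0, -0.04, 0], "yaw": -14, "claw": 0.088}, {"xyz": [0, -0.08, 0.01], "yaw": -21, "claw": 0.088}, {"xyz": [0, -0.12, 0.02], "yaw": -28, "claw": 0.088}, {"xyz": [0, -0.16, 0.04], "yaw": -28, "claw": 0.088}], "grip_force": 8}}

```text
t: 1.62
position: [0.1753, 0.351, 0.2385]
eef_rot: [-0.046, 0.706, 0.046, 0.705]
contact_force: [1.0, -0.6, 0.1]
grip_width: 0.088
```

Emit:
{"fn": "drive_tool", "kwargs": {"commands": [{"xyz": [0, -0.037, 0.016], "yaw": -1, "claw": 0.088}, {"xyz": [0, -0.074, 0.032], "yaw": 0, "claw": 0.088}, {"xyz": [0, -0.111, 0.048], "yaw": 1, "claw": 0.088}, {"xyz": [0, -0.148, 0.064], "yaw": 1, "claw": 0.088}, {"xyz": [0, -0.185, 0.08], "yaw": 1, "claw": 0.088}]}}

```text
t: 2.03
position: [0.2791, 0.1763, 0.2388]
eef_rot: [-0.04, 0.706, 0.04, 0.706]
contact_force: [-0.2, 0.3, -0.1]
grip_width: 0.0879
```

Emit:
{"fn": "drive_tool", "kwargs": {"commands": [{"xyz": [0, -0.037, 0.016], "yaw": 0, "claw": 0.088}, {"xyz": [0, -0.074, 0.032], "yaw": 0, "claw": 0.088}, {"xyz": [0, -0.111, 0.048], "yaw": 0, "claw": 0.088}, {"xyz": [0, -0.148, 0.064], "yaw": 0, "claw": 0.088}, {"xyz": [0, -0.185, 0.08], "yaw": 0, "claw": 0.088}]}}

```text
t: 2.45
position: [0.38, -0.0007, 0.2392]
eef_rot: [-0.04, 0.705, 0.04, 0.707]
contact_force: [0.5, 1.1, 0.3]
grip_width: 0.088
```

Emit:
{"fn": "drive_tool", "kwargs": {"commands": [{"xyz": [0, -0.037, 0.016], "yaw": 0, "claw": 0.088}, {"xyz": [0, -0.074, 0.032], "yaw": 0, "claw": 0.088}, {"xyz": [0, -0.111, 0.048], "yaw": 0, "claw": 0.088}, {"xyz": [0, -0.148, 0.064], "yaw": 0, "claw": 0.088}, {"xyz": [0, -0.185, 0.08], "yaw": 0, "claw": 0.088}]}}

```text
t: 2.87
position: [0.4809, -0.1776, 0.2394]
eef_rot: [-0.04, 0.705, 0.039, 0.707]
contact_force: [0.2, -0.3, -0.3]
grip_width: 0.0879
```

```bash
cat > look.py <<'E'
from h import *
import sys
# usage: look.py name x y z ydeg : wrist picture, clips seen, and shift to TCP target
s=manip.sense();R=Ro.from_quat(s['eef_rot']).as_matrix();p=s['position']
print('pos',p.round(4),'ydeg',np.degrees(np.arctan2(R[1,1],R[0,1])).round(2),'w',round(s['grip_width'],4),'F',s['contact_force'].round(1))
a=sys.argv[1:]
if a and a[0]!='-':
    for c in a[0].split(','):
        im=manip.get_image(c)
        for n in('clip1','clip1_jaw'):
            for d in manip.pinpoint(n,im)[:5]: print(c,n,d['confidence'],np.round(d['centre'],4))
        save(im,c+'%d'%im['shot'])
for t in a[1:]:
    q=[float(v) for v in t.split(',')]
    print(t,'shift',(R.T@(np.array(q[:3])-p)).round(4),'yaw',round(np.degrees(np.arctan2(R[1,1],R[0,1]))-q[3],1))
E
python3 look.py wrist 0.483,-.1715,.112,96.2 .584,-.1606,.112,96.2; ls pics
```

```text
pos [ 0.4809 -0.1776  0.2394] ydeg 96.42 w 0.0879 F [ 0.2 -0.3 -0.3]
wrist clip1 0.93 [ 0.4823 -0.1751  0.0865]
wrist clip1 0.64 [ 0.5664 -0.3307  0.0924]
wrist clip1 0.6 [ 0.4924 -0.334   0.0879]
wrist clip1 0.6 [ 0.5814 -0.165   0.0917]
wrist clip1_jaw 0.81 [ 0.4918 -0.3341  0.0612]
0.483,-.1715,.112,96.2 shift [0.1274 0.0058 0.0026] yaw 0.2
.584,-.1606,.112,96.2 shift [0.1275 0.0054 0.1042] yaw 0.2
side0.png
top0.png
wrist5.png
```

Emit:
{"fn": "drive_tool", "kwargs": {"commands": [{"xyz": [0.03, 0.002, 0.002], "yaw": 0, "claw": 0.088}, {"xyz": [0.07, 0.004, 0.002], "yaw": 0, "claw": 0.088}, {"xyz": [0.1, 0.004, 0.002], "yaw": 0, "claw": 0.088}, {"xyz": [0.127, 0.004, 0.002], "yaw": 0, "claw": 0.088}, {"xyz": [0.127, 0.004, 0.002], "yaw": 0, "claw": 0.07}], "grip_force": 8}}

```text
t: 3.43
position: [0.4801, -0.1709, 0.1077]
eef_rot: [-0.037, 0.708, 0.041, 0.704]
contact_force: [0.3, 0.6, -0.3]
grip_width: 0.0833
```

Emit:
{"fn": "drive_tool", "kwargs": {"commands": [{"xyz": [0, 0, 0], "yaw": 0, "claw": 0.02}, {"xyz": [0, 0, 0], "yaw": 0, "claw": 0.02}, {"xyz": [0, 0, 0], "yaw": 0, "claw": 0.02}, {"xyz": [0, 0, 0], "yaw": 0, "claw": 0.02}, {"xyz": [0, 0, 0], "yaw": 0, "claw": 0.02}], "grip_force": 8}}

```text
t: 3.85
position: [0.4805, -0.1711, 0.1089]
eef_rot: [-0.038, 0.707, 0.041, 0.705]
contact_force: [-0.6, -0.3, -0.2]
grip_width: 0.0498
```

Emit:
{"fn": "drive_tool", "kwargs": {"commands": [{"xyz": [0, 0, 0], "yaw": 0, "claw": 0.02}, {"xyz": [0, 0, 0], "yaw": 0, "claw": 0.02}, {"xyz": [0, 0, 0], "yaw": 0, "claw": 0.02}, {"xyz": [0, 0, 0], "yaw": 0, "claw": 0.02}, {"xyz": [0, 0, 0], "yaw": 0, "claw": 0.02}], "grip_force": 8}}

```text
t: 4.27
position: [0.4814, -0.1716, 0.1104]
eef_rot: [-0.038, 0.706, 0.04, 0.706]
contact_force: [0.0, 0.4, 10.1]
grip_width: 0.0221
```

View pics/wrist5.png

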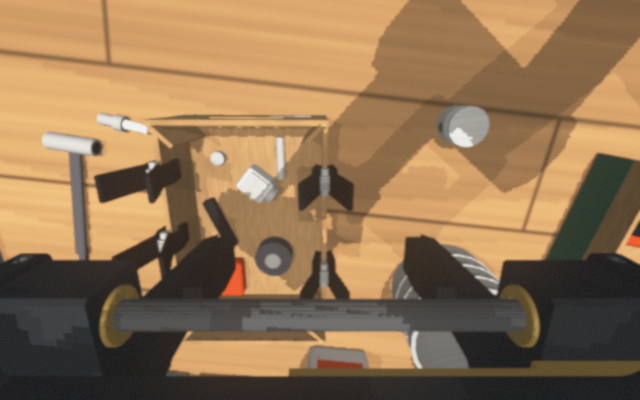

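Emit:
{"fn": "drive_tool", "kwargs": {"commands": [{"xyz": [0, 0, 0], "yaw": 0, "claw": 0.0}, {"xyz": [0, 0, 0], "yaw": 0, "claw": 0.0}, {"xyz": [0, 0, 0], "yaw": 0, "claw": 0.0}, {"xyz": [0, 0, 0], "yaw": 0, "claw": 0.0}, {"xyz": [0, 0, 0], "yaw": 0, "claw": 0.0}], "grip_force": 8}}

```text
t: 4.68
position: [0.4816, -0.1718, 0.1107]
eef_rot: [-0.038, 0.706, 0.04, 0.706]
contact_force: [-0.3, 0.2, 5.8]
grip_width: 0.0219
```

```bash
python3 look.py wrist,side; ls -t pics | head -2; python3 -c "
import cv2
a=cv2.imread('pics/side7.png')
cv2.imwrite('pics/c7.png',cv2.resize(a[150:330,270:470],None,fx=3,fy=3))"
```

```text
pos [ 0.4816 -0.1718  0.1107] ydeg 96.34 w 0.0219 F [-0.3  0.2  5.8]
wrist clip1 0.96 [ 0.4921 -0.3366  0.0891]
wrist clip1 0.84 [ 0.5819 -0.1641  0.0901]
wrist clip1_jaw 0.83 [ 0.4917 -0.3372  0.0594]
side clip1 0.82 [ 0.4842 -0.1691  0.0899]
side clip1 0.8 [ 0.4948 -0.3364  0.0897]
side clip1 0.74 [ 0.5656 -0.3283  0.0891]
side clip1 0.58 [ 0.5798 -0.1602  0.0924]
side clip1 0.47 [ 0.5622 -0.3291  0.0603]
side clip1_jaw 0.57 [ 0.4959 -0.3332  0.0612]
side clip1_jaw 0.26 [ 0.4811 -0.1719  0.0928]
side clip1_jaw 0.22 [ 0.5645 -0.3306  0.0647]
side7.png
wrist6.png
```

View pics/c7.png

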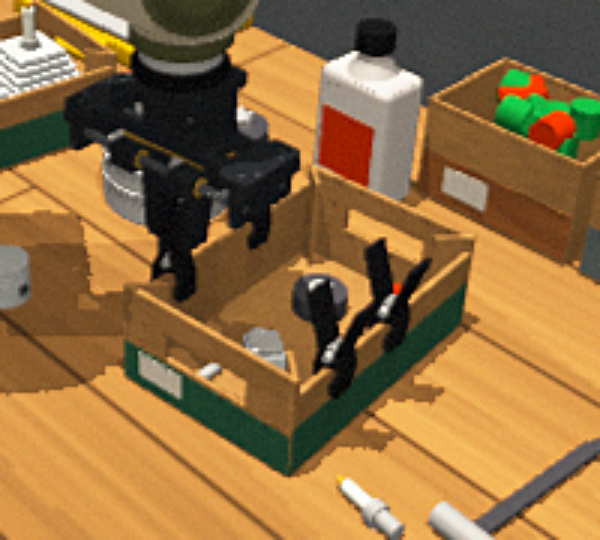

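Opening 22 mm at 8 N: this clip is folded, so it's tired. It goes to the tin.

Emit:
{"fn": "drive_tool", "kwargs": {"commands": [{"xyz": [-0.02, 0, 0], "yaw": 0, "claw": 0.0}, {"xyz": [-0.05, 0, 0], "yaw": 0, "claw": 0.0}, {"xyz": [-0.09, 0, 0], "yaw": 0, "claw": 0.0}, {"xyz": [-0.12, 0, 0], "yaw": 0, "claw": 0.0}, {"xyz": [-0.12, 0.02, 0.025], "yaw": 0, "claw": 0.0}], "grip_force": 12}}

```text
t: 5.4
position: [0.5043, -0.1523, 0.2364]
eef_rot: [-0.039, 0.704, 0.036, 0.708]
contact_force: [0.9, -1.0, -0.6]
grip_width: 0.0222
```

Emit:
{"fn": "drive_tool", "kwargs": {"commands": [{"xyz": [0, 0.025, 0.03], "yaw": 0, "claw": 0.0}, {"xyz": [0, 0.05, 0.06], "yaw": 0, "claw": 0.0}, {"xyz": [0, 0.075, 0.085], "yaw": 0, "claw": 0.0}, {"xyz": [0, 0.1, 0.115], "yaw": 0, "claw": 0.0}, {"xyz": [0, 0.128, 0.14], "yaw": 0, "claw": 0.0}]}}

```text
t: 5.82
position: [0.6309, -0.0087, 0.2357]
eef_rot: [-0.039, 0.704, 0.036, 0.708]
contact_force: [0.8, -0.9, -0.4]
grip_width: 0.0219
```

```bash
python3 look.py side 0.636,-.01,.136,96.2
```

```text
pos [ 0.6309 -0.0087  0.2357] ydeg 96.1 w 0.0219 F [ 0.8 -0.9 -0.4]
side clip1 0.84 [ 0.5647 -0.3306  0.086 ]
side clip1 0.82 [ 0.6305 -0.0078  0.2179]
side clip1 0.75 [ 0.582  -0.1588  0.0939]
side clip1 0.6 [ 0.4963 -0.3351  0.0891]
side clip1 0.2 [ 0.5854 -0.1636  0.0625]
side clip1_jaw 0.58 [ 0.4969 -0.3325  0.0644]
0.636,-.01,.136,96.2 shift [ 0.0998 -0.0014  0.0044] yaw -0.1
```

Emit:
{"fn": "drive_tool", "kwargs": {"commands": [{"xyz": [0.03, 0, 0.003], "yaw": 0, "claw": 0.0}, {"xyz": [0.06, 0, 0.004], "yaw": 0, "claw": 0.0}, {"xyz": [0.085, 0, 0.004], "yaw": 0, "claw": 0.0}, {"xyz": [0.1, 0, 0.004], "yaw": 0, "claw": 0.0}, {"xyz": [0.1, 0, 0.004], "yaw": 0, "claw": 0.0}]}}

```text
t: 6.38
position: [0.6326, -0.0086, 0.1314]
eef_rot: [-0.039, 0.707, 0.038, 0.705]
contact_force: [0.7, -0.3, -0.8]
grip_width: 0.022
```

Emit:
{"fn": "drive_tool", "kwargs": {"commands": [{"xyz": [0, 0, 0], "yaw": 0, "claw": 0.088}, {"xyz": [0, 0, 0], "yaw": 0, "claw": 0.088}, {"xyz": [0, 0, 0], "yaw": 0, "claw": 0.088}, {"xyz": [0, 0, 0], "yaw": 0, "claw": 0.088}, {"xyz": [0, 0, 0], "yaw": 0, "claw": 0.088}]}}

```text
t: 6.8
position: [0.6329, -0.0087, 0.1323]
eef_rot: [-0.039, 0.707, 0.038, 0.705]
contact_force: [-0.4, -0.0, -0.8]
grip_width: 0.0532
```

Emit:
{"fn": "drive_tool", "kwargs": {"commands": [{"xyz": [0, 0, 0], "yaw": 0, "claw": 0.088}, {"xyz": [-0.03, 0, 0], "yaw": 0, "claw": 0.088}, {"xyz": [-0.06, 0, 0], "yaw": 0, "claw": 0.088}, {"xyz": [-0.09, 0, 0], "yaw": 0, "claw": 0.088}, {"xyz": [-0.11, 0, 0], "yaw": 0, "claw": 0.088}]}}

```text
t: 7.22
position: [0.6334, -0.0085, 0.2459]
eef_rot: [-0.04, 0.705, 0.037, 0.707]
contact_force: [-0.5, 0.3, 1.1]
grip_width: 0.0863
```

```bash
python3 look.py wrist,side 0.584,-.1625,.111,96.2; python3 -c "
import cv2,glob,os
a=sorted(glob.glob('pics/*.png'),key=os.path.getmtime)[-2:];print(a)
cv2.imwrite('pics/m1.png',cv2.vconcat([cv2.imread(f)[::1] for f in a])[:, :][0:800:1])
im=cv2.hconcat([cv2.resize(cv2.imread(f),(400,250)) for f in a]);cv2.imwrite('pics/m1.png',im)"
```

```text
pos [ 0.6334 -0.0085  0.2459] ydeg 96.25 w 0.0863 F [-0.5  0.3  1.1]
wrist clip1 0.6 [ 0.5825 -0.1643  0.0896]
wrist clip1_jaw 0.44 [ 0.5796 -0.1638  0.0878]
side clip1 0.75 [ 0.582  -0.1591  0.0891]
side clip1 0.62 [ 0.4917 -0.3342  0.09  ]
side clip1_jaw 0.6 [ 0.4956 -0.3338  0.0595]
0.584,-.1625,.111,96.2 shift [ 0.1353 -0.1473 -0.0662] yaw 0.1
['pics/wrist9.png', 'pics/side10.png']
```

View pics/m1.png

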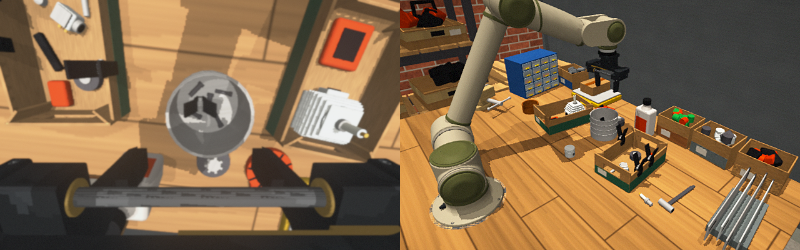

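The wrist view shows the first clip inside the tin at (205,105). Next is clip B.

Emit:
{"fn": "drive_tool", "kwargs": {"commands": [{"xyz": [0, -0.036, -0.017], "yaw": 0, "claw": 0.088}, {"xyz": [0, -0.072, -0.034], "yaw": 0, "claw": 0.088}, {"xyz": [0, -0.108, -0.051], "yaw": 0, "claw": 0.088}, {"xyz": [0, -0.146, -0.067], "yaw": 0, "claw": 0.088}, {"xyz": [0, -0.146, -0.067], "yaw": 0, "claw": 0.088}]}}

```text
t: 7.93
position: [0.5798, -0.1667, 0.2399]
eef_rot: [-0.037, 0.709, 0.036, 0.704]
contact_force: [-0.6, -0.4, -0.4]
grip_width: 0.0885
```

```bash
python3 look.py wrist 0.583,-.162,.112,96.2
```

```text
pos [ 0.5798 -0.1667  0.2399] ydeg 95.89 w 0.0885 F [-0.6 -0.4 -0.4]
wrist clip1 0.97 [ 0.4919 -0.3329  0.0893]
wrist clip1 0.88 [ 0.6327 -0.0129  0.0411]
wrist clip1 0.77 [ 0.5665 -0.3263  0.088 ]
wrist clip1 0.62 [ 0.5821 -0.166   0.0888]
wrist clip1_jaw 0.79 [ 0.4929 -0.3379  0.0611]
0.583,-.162,.112,96.2 shift [0.1278 0.0046 0.0046] yaw -0.3
```

Emit:
{"fn": "drive_tool", "kwargs": {"commands": [{"xyz": [0.03, 0.003, 0.003], "yaw": 0, "claw": 0.088}, {"xyz": [0.07, 0.003, 0.003], "yaw": 0, "claw": 0.088}, {"xyz": [0.1, 0.003, 0.003], "yaw": 0, "claw": 0.088}, {"xyz": [0.127, 0.003, 0.003], "yaw": 0, "claw": 0.088}, {"xyz": [0.127, 0.003, 0.003], "yaw": 0, "claw": 0.0}], "grip_force": 8}}

```text
t: 8.5
position: [0.5817, -0.1545, 0.1079]
eef_rot: [-0.037, 0.711, 0.041, 0.701]
contact_force: [-0.5, 0.7, 0.1]
grip_width: 0.0834
```

Emit:
{"fn": "drive_tool", "kwargs": {"commands": [{"xyz": [0, 0, 0], "yaw": 0, "claw": 0.0}, {"xyz": [0, 0, 0], "yaw": 0, "claw": 0.0}, {"xyz": [0, 0, 0], "yaw": 0, "claw": 0.0}, {"xyz": [0, 0, 0], "yaw": 0, "claw": 0.0}, {"xyz": [0, 0, 0], "yaw": 0, "claw": 0.0}]}}

```text
t: 8.92
position: [0.5825, -0.1552, 0.1095]
eef_rot: [-0.038, 0.71, 0.04, 0.702]
contact_force: [1.1, -3.8, 3.4]
grip_width: 0.0501
```

Emit:
{"fn": "drive_tool", "kwargs": {"commands": [{"xyz": [0, 0, 0], "yaw": 0, "claw": 0.0}, {"xyz": [0, 0, 0], "yaw": 0, "claw": 0.0}, {"xyz": [0, 0, 0], "yaw": 0, "claw": 0.0}, {"xyz": [0, 0, 0], "yaw": 0, "claw": 0.0}, {"xyz": [0, 0, 0], "yaw": 0, "claw": 0.0}]}}

```text
t: 9.33
position: [0.5829, -0.1555, 0.1104]
eef_rot: [-0.038, 0.71, 0.04, 0.702]
contact_force: [0.1, -2.3, 7.1]
grip_width: 0.0419
```

Emit:
{"fn": "drive_tool", "kwargs": {"commands": [{"xyz": [0, 0, 0], "yaw": 0, "claw": 0.0}, {"xyz": [0, 0, 0], "yaw": 0, "claw": 0.0}, {"xyz": [0, 0, 0], "yaw": 0, "claw": 0.0}, {"xyz": [0, 0, 0], "yaw": 0, "claw": 0.0}, {"xyz": [0, 0, 0], "yaw": 0, "claw": 0.0}]}}

```text
t: 9.75
position: [0.583, -0.1556, 0.1105]
eef_rot: [-0.039, 0.71, 0.039, 0.703]
contact_force: [0.2, -1.0, 3.6]
grip_width: 0.0415
```

Opening stops at 41.5 mm under 8 N, so this one is sound. I'll recentre slightly and squeeze hard.

Emit:
{"fn": "drive_tool", "kwargs": {"commands": [{"xyz": [0, -0.002, 0], "yaw": 0, "claw": 0.0}, {"xyz": [0, -0.005, 0], "yaw": 0, "claw": 0.0}, {"xyz": [0, -0.005, 0], "yaw": 0, "claw": 0.0}, {"xyz": [0, -0.005, 0], "yaw": 0, "claw": 0.0}, {"xyz": [0, -0.005, 0], "yaw": 0, "claw": 0.0}], "grip_force": 28}}

```text
t: 10.17
position: [0.584, -0.1594, 0.1119]
eef_rot: [-0.038, 0.709, 0.04, 0.703]
contact_force: [-1.5, 5.9, 12.1]
grip_width: 0.0218
```

Emit:
{"fn": "drive_tool", "kwargs": {"commands": [{"xyz": [0, 0, 0], "yaw": 0, "claw": 0.0}, {"xyz": [0, 0, 0], "yaw": 0, "claw": 0.0}, {"xyz": [0, 0, 0], "yaw": 0, "claw": 0.0}, {"xyz": [0, 0, 0], "yaw": 0, "claw": 0.0}, {"xyz": [0, 0, 0], "yaw": 0, "claw": 0.0}]}}

```text
t: 10.58
position: [0.584, -0.1589, 0.112]
eef_rot: [-0.038, 0.709, 0.04, 0.703]
contact_force: [-1.1, 3.4, 5.0]
grip_width: 0.0217
```

```bash
python3 look.py side,top .583,-.162,.112,96.2
```

```text
pos [ 0.584  -0.1589  0.112 ] ydeg 96.34 w 0.0217 F [-1.1  3.4  5. ]
side clip1 0.7 [ 0.4963 -0.3352  0.0896]
side clip1 0.58 [ 0.5821 -0.1573  0.0909]
side clip1 0.57 [ 0.5618 -0.3267  0.0901]
side clip1_jaw 0.92 [ 0.494  -0.3318  0.0611]
side clip1_jaw 0.53 [ 0.5145 -0.2532  0.0043]
top clip1 0.64 [ 0.6367 -0.007   0.0394]
top clip1 0.56 [ 0.4925 -0.337   0.0916]
top clip1 0.52 [ 0.5658 -0.3275  0.0909]
top clip1_jaw 0.69 [ 0.497  -0.3367  0.0648]
.583,-.162,.112,96.2 shift [ 0.     -0.003  -0.0014] yaw 0.1
```

Emit:
{"fn": "drive_tool", "kwargs": {"commands": [{"xyz": [-0.02, 0, 0], "yaw": 0, "claw": 0.0}, {"xyz": [-0.05, 0, 0], "yaw": 0, "claw": 0.0}, {"xyz": [-0.09, 0, 0], "yaw": 0, "claw": 0.0}, {"xyz": [-0.13, 0, 0], "yaw": 0, "claw": 0.0}, {"xyz": [-0.13, 0.03, -0.005], "yaw": 2, "claw": 0.0}]}}

```text
t: 11.3
position: [0.5795, -0.1343, 0.2489]
eef_rot: [-0.027, 0.705, 0.024, 0.708]
contact_force: [0.7, 0.2, -0.2]
grip_width: 0.0216
```

Emit:
{"fn": "drive_tool", "kwargs": {"commands": [{"xyz": [0, 0.035, -0.005], "yaw": 3, "claw": 0.0}, {"xyz": [0, 0.07, -0.01], "yaw": 6, "claw": 0.0}, {"xyz": [0, 0.105, -0.015], "yaw": 9, "claw": 0.0}, {"xyz": [0, 0.14, -0.02], "yaw": 11, "claw": 0.0}, {"xyz": [0, 0.175, -0.024], "yaw": 11, "claw": 0.0}]}}

```text
t: 11.72
position: [0.542, 0.04, 0.2476]
eef_rot: [0.042, 0.705, -0.044, 0.707]
contact_force: [1.0, -0.3, 0.0]
grip_width: 0.022
```

```bash
python3 look.py - .503,.157,.24,83.4
```

```text
pos [0.542  0.04   0.2476] ydeg 82.99 w 0.022 F [ 1.  -0.3  0. ]
.503,.157,.24,83.4 shift [ 0.0072  0.1114 -0.053 ] yaw -0.4
```

Emit:
{"fn": "drive_tool", "kwargs": {"commands": [{"xyz": [0, 0.036, -0.018], "yaw": 0, "claw": 0.0}, {"xyz": [0, 0.072, -0.036], "yaw": 0, "claw": 0.0}, {"xyz": [0, 0.111, -0.053], "yaw": 0, "claw": 0.0}, {"xyz": [0.02, 0.111, -0.053], "yaw": 0, "claw": 0.0}, {"xyz": [0.05, 0.111, -0.053], "yaw": 0, "claw": 0.0}]}}

```text
t: 12.13
position: [0.5031, 0.1588, 0.1983]
eef_rot: [0.041, 0.703, -0.043, 0.708]
contact_force: [0.3, 0.5, -1.5]
grip_width: 0.0219
```

```bash
python3 look.py side,top,wrist .503,.157,.113,83.4; python3 -c "
import cv2,glob,os
a=sorted(glob.glob('pics/*.png'),key=os.path.getmtime)[-3:];print(a)
w=cv2.imread(a[2]);s=cv2.imread(a[0])[120:260,190:390]
cv2.imwrite('pics/m2.png',cv2.vconcat([cv2.resize(s,(400,280)),cv2.resize(w,(400,250))]))"
```

```text
pos [0.5031 0.1588 0.1983] ydeg 83.22 w 0.0219 F [ 0.3  0.5 -1.5]
side clip1 0.7 [ 0.492  -0.3371  0.0912]
side clip1 0.66 [ 0.5631 -0.3279  0.0889]
side clip1 0.66 [0.5033 0.159  0.1786]
side clip1_jaw 0.85 [ 0.4945 -0.3309  0.0652]
top clip1 0.71 [ 0.5647 -0.3289  0.0892]
top clip1 0.67 [ 0.6346 -0.0075  0.0378]
top clip1 0.51 [ 0.4909 -0.3371  0.092 ]
top clip1_jaw 0.46 [ 0.497  -0.3361  0.0626]
top clip1_jaw 0.45 [ 0.454  -0.4135  0.0019]
wrist clip1 0.62 [0.5005 0.1577 0.175 ]
.503,.157,.113,83.4 shift [ 0.0853 -0.0016 -0.0005] yaw -0.2
['pics/side14.png', 'pics/top15.png', 'pics/wrist16.png']
```

View pics/m2.png

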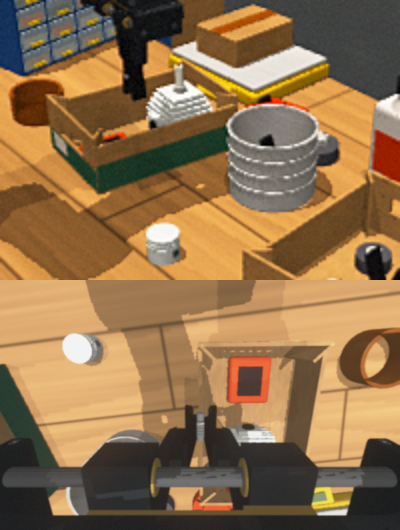

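Emit:
{"fn": "drive_tool", "kwargs": {"commands": [{"xyz": [0.02, -0.001, 0], "yaw": 0, "claw": 0.0}, {"xyz": [0.04, -0.001, 0], "yaw": 0, "claw": 0.0}, {"xyz": [0.055, -0.001, 0], "yaw": 0, "claw": 0.0}, {"xyz": [0.065, -0.001, 0], "yaw": 0, "claw": 0.0}, {"xyz": [0.07, -0.001, 0], "yaw": 0, "claw": 0.0}]}}

```text
t: 13.0
position: [0.5036, 0.1547, 0.1275]
eef_rot: [0.043, 0.705, -0.045, 0.707]
contact_force: [0.2, -0.3, -0.6]
grip_width: 0.0216
```

```bash
python3 look.py side .503,.157,.113,83.4
```

```text
pos [0.5036 0.1547 0.1275] ydeg 82.93 w 0.0216 F [ 0.2 -0.3 -0.6]
side clip1 0.76 [ 0.4933 -0.3336  0.091 ]
side clip1 0.73 [0.5018 0.1578 0.1073]
side clip1 0.71 [ 0.5621 -0.3295  0.0909]
side clip1_jaw 0.55 [ 0.495  -0.3343  0.0613]
.503,.157,.113,83.4 shift [ 0.0145  0.0022 -0.0009] yaw -0.5
```

No contact force, so the jaws are straddling the board. I'll go down to home.

Emit:
{"fn": "drive_tool", "kwargs": {"commands": [{"xyz": [0.005, 0.002, 0], "yaw": 0, "claw": 0.0}, {"xyz": [0.01, 0.002, 0], "yaw": 0, "claw": 0.0}, {"xyz": [0.015, 0.002, 0], "yaw": 0, "claw": 0.0}, {"xyz": [0.015, 0.002, 0], "yaw": 0, "claw": 0.0}, {"xyz": [0.015, 0.002, 0], "yaw": 0, "claw": 0.0}]}}

```text
t: 13.57
position: [0.5043, 0.1568, 0.1135]
eef_rot: [0.043, 0.704, -0.044, 0.707]
contact_force: [0.2, 0.2, -0.3]
grip_width: 0.0217
```

```bash
python3 look.py side .503,.157,.113,83.4
```

```text
pos [0.5043 0.1568 0.1135] ydeg 82.94 w 0.0217 F [ 0.2  0.2 -0.3]
side clip1 0.79 [ 0.4936 -0.3346  0.092 ]
side clip1 0.7 [ 0.5625 -0.3296  0.0886]
side clip1 0.54 [0.5014 0.1606 0.0941]
side clip1_jaw 0.76 [ 0.4964 -0.3342  0.0655]
.503,.157,.113,83.4 shift [ 0.0005  0.     -0.0013] yaw -0.5
```

Release, wait, and rise.

Emit:
{"fn": "drive_tool", "kwargs": {"commands": [{"xyz": [0.002, 0, 0], "yaw": 0, "claw": 0.088}, {"xyz": [0.002, 0, 0], "yaw": 0, "claw": 0.088}, {"xyz": [0.002, 0, 0], "yaw": 0, "claw": 0.088}, {"xyz": [0.002, 0, 0], "yaw": 0, "claw": 0.088}, {"xyz": [0.002, 0, 0], "yaw": 0, "claw": 0.088}]}}

```text
t: 14.13
position: [0.5045, 0.1568, 0.112]
eef_rot: [0.043, 0.704, -0.044, 0.708]
contact_force: [-1.0, 0.1, 0.0]
grip_width: 0.053
```

Emit:
{"fn": "drive_tool", "kwargs": {"commands": [{"xyz": [0, 0, 0], "yaw": 0, "claw": 0.088}, {"xyz": [0, 0, 0], "yaw": 0, "claw": 0.088}, {"xyz": [0, 0, 0], "yaw": 0, "claw": 0.088}, {"xyz": [0, 0, 0], "yaw": 0, "claw": 0.088}, {"xyz": [-0.01, 0, 0], "yaw": 0, "claw": 0.088}]}}

```text
t: 14.55
position: [0.5037, 0.1568, 0.1208]
eef_rot: [0.043, 0.705, -0.045, 0.706]
contact_force: [0.1, 0.6, -0.1]
grip_width: 0.0862
```

Emit:
{"fn": "drive_tool", "kwargs": {"commands": [{"xyz": [-0.03, 0, 0], "yaw": 0, "claw": 0.088}, {"xyz": [-0.06, 0, 0], "yaw": 0, "claw": 0.088}, {"xyz": [-0.09, 0, 0], "yaw": 0, "claw": 0.088}, {"xyz": [-0.12, 0, 0], "yaw": 0, "claw": 0.088}, {"xyz": [-0.13, 0, 0], "yaw": 0, "claw": 0.088}]}}

```text
t: 14.97
position: [0.5044, 0.1573, 0.2551]
eef_rot: [0.043, 0.703, -0.044, 0.709]
contact_force: [-1.2, -0.1, 0.5]
grip_width: 0.0883
```

```bash
python3 look.py side,wrist .563,-.329,.24,96.2; python3 -c "
import cv2,glob,os
a=sorted(glob.glob('pics/*.png'),key=os.path.getmtime)[-2:];print(a)
w=cv2.imread(a[1]);s=cv2.imread(a[0])[120:260,190:390]
cv2.imwrite('pics/m3.png',cv2.vconcat([cv2.resize(s,(400,280)),cv2.resize(w,(400,250))]))"
```

```text
pos [0.5044 0.1573 0.2551] ydeg 82.94 w 0.0883 F [-1.2 -0.1  0.5]
side clip1 0.78 [ 0.4938 -0.3363  0.0899]
side clip1 0.72 [ 0.5619 -0.3276  0.0896]
side clip1 0.72 [0.5056 0.1581 0.0965]
side clip1_jaw 0.9 [ 0.497  -0.3327  0.0629]
wrist clip1 0.86 [0.5018 0.1539 0.0936]
.563,-.329,.24,96.2 shift [ 0.0168 -0.4754  0.1178] yaw -13.3
['pics/side19.png', 'pics/wrist20.png']
```

View pics/m3.png

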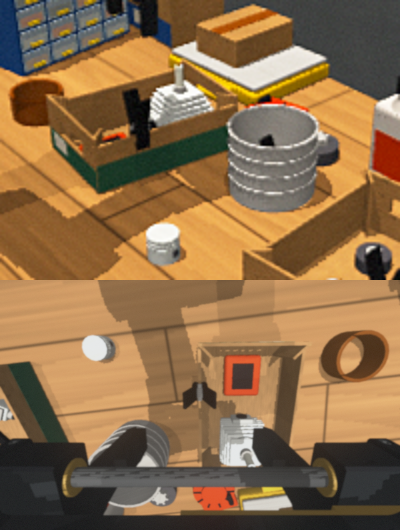

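The placed clip stands upright on the packing board at (140,115). Next is clip C.

Emit:
{"fn": "drive_tool", "kwargs": {"commands": [{"xyz": [0, -0.038, 0.009], "yaw": -3, "claw": 0.088}, {"xyz": [0, -0.076, 0.018], "yaw": -6, "claw": 0.088}, {"xyz": [0, -0.114, 0.028], "yaw": -9, "claw": 0.088}, {"xyz": [0, -0.152, 0.037], "yaw": -12, "claw": 0.088}, {"xyz": [0, -0.19, 0.047], "yaw": -13, "claw": 0.088}], "grip_force": 8}}

```text
t: 15.68
position: [0.5257, -0.039, 0.2487]
eef_rot: [-0.038, 0.707, 0.037, 0.705]
contact_force: [0.3, 1.4, 0.4]
grip_width: 0.0881
```

```bash
python3 look.py - .563,-.3285,.24,96.2
```

```text
pos [ 0.5257 -0.039   0.2487] ydeg 96.1 w 0.0881 F [0.3 1.4 0.4]
.563,-.3285,.24,96.2 shift [ 0.0094 -0.2918  0.0063] yaw -0.1
```

Emit:
{"fn": "drive_tool", "kwargs": {"commands": [{"xyz": [0, -0.04, 0.002], "yaw": 0, "claw": 0.088}, {"xyz": [0, -0.08, 0.003], "yaw": 0, "claw": 0.088}, {"xyz": [0, -0.12, 0.004], "yaw": 0, "claw": 0.088}, {"xyz": [0, -0.16, 0.004], "yaw": 0, "claw": 0.088}, {"xyz": [0, -0.195, 0.005], "yaw": 0, "claw": 0.088}]}}

```text
t: 16.1
position: [0.551, -0.2348, 0.2476]
eef_rot: [-0.038, 0.708, 0.037, 0.704]
contact_force: [0.8, -0.4, 0.2]
grip_width: 0.0885
```

Emit:
{"fn": "drive_tool", "kwargs": {"commands": [{"xyz": [0, -0.04, 0], "yaw": 0, "claw": 0.088}, {"xyz": [0, -0.08, 0], "yaw": 0, "claw": 0.088}, {"xyz": [0, -0.095, 0], "yaw": 0, "claw": 0.088}, {"xyz": [0, -0.095, 0], "yaw": 0, "claw": 0.088}, {"xyz": [0, -0.095, 0], "yaw": 0, "claw": 0.088}]}}

```text
t: 16.52
position: [0.5606, -0.3295, 0.246]
eef_rot: [-0.036, 0.709, 0.037, 0.704]
contact_force: [1.2, 0.9, 0.1]
grip_width: 0.0876
```

```bash
python3 look.py wrist .564,-.3285,.112,96.2
```

```text
pos [ 0.5606 -0.3295  0.246 ] ydeg 95.98 w 0.0876 F [1.2 0.9 0.1]
wrist clip1 0.67 [ 0.566  -0.33    0.0893]
wrist clip1 0.66 [ 0.4924 -0.3371  0.0873]
wrist clip1 0.4 [ 0.417  -0.0203 -0.0041]
wrist clip1_jaw 0.85 [ 0.4884 -0.3358  0.0607]
.564,-.3285,.112,96.2 shift [0.1339 0.0004 0.0044] yaw -0.2
```

Emit:
{"fn": "drive_tool", "kwargs": {"commands": [{"xyz": [0.03, -0.003, 0.003], "yaw": 0, "claw": 0.088}, {"xyz": [0.07, -0.005, 0.003], "yaw": 0, "claw": 0.088}, {"xyz": [0.1, -0.005, 0.003], "yaw": 0, "claw": 0.088}, {"xyz": [0.133, -0.005, 0.003], "yaw": 0, "claw": 0.088}, {"xyz": [0.133, -0.005, 0.003], "yaw": 0, "claw": 0.07}], "grip_force": 8}}

```text
t: 17.08
position: [0.5619, -0.3293, 0.1087]
eef_rot: [-0.036, 0.711, 0.041, 0.701]
contact_force: [-0.8, 0.2, -0.7]
grip_width: 0.0835
```

```bash
python3 look.py - .564,-.329,.112,96.2
```

```text
pos [ 0.5619 -0.3293  0.1087] ydeg 96.21 w 0.0835 F [-0.8  0.2 -0.7]
.564,-.329,.112,96.2 shift [-0.0033  0.0001  0.0021] yaw 0.0
```

Emit:
{"fn": "drive_tool", "kwargs": {"commands": [{"xyz": [-0.002, 0, 0.001], "yaw": 0, "claw": 0.0}, {"xyz": [-0.002, 0, 0.001], "yaw": 0, "claw": 0.0}, {"xyz": [-0.002, 0, 0.001], "yaw": 0, "claw": 0.0}, {"xyz": [-0.002, 0, 0.001], "yaw": 0, "claw": 0.0}, {"xyz": [-0.002, 0, 0.001], "yaw": 0, "claw": 0.0}]}}

```text
t: 17.5
position: [0.5634, -0.3295, 0.1123]
eef_rot: [-0.036, 0.71, 0.04, 0.702]
contact_force: [0.4, 0.3, 0.0]
grip_width: 0.05
```

Emit:
{"fn": "drive_tool", "kwargs": {"commands": [{"xyz": [0, 0, 0], "yaw": 0, "claw": 0.0}, {"xyz": [0, 0, 0], "yaw": 0, "claw": 0.0}, {"xyz": [0, 0, 0], "yaw": 0, "claw": 0.0}, {"xyz": [0, 0, 0], "yaw": 0, "claw": 0.0}, {"xyz": [0, 0, 0], "yaw": 0, "claw": 0.0}]}}

```text
t: 17.92
position: [0.564, -0.3301, 0.1143]
eef_rot: [-0.037, 0.709, 0.039, 0.703]
contact_force: [-0.8, 0.2, 8.8]
grip_width: 0.0228
```

Emit:
{"fn": "drive_tool", "kwargs": {"commands": [{"xyz": [0, 0, 0], "yaw": 0, "claw": 0.0}, {"xyz": [0, 0, 0], "yaw": 0, "claw": 0.0}, {"xyz": [0, 0, 0], "yaw": 0, "claw": 0.0}, {"xyz": [0, 0, 0], "yaw": 0, "claw": 0.0}, {"xyz": [0, 0, 0], "yaw": 0, "claw": 0.0}]}}

```text
t: 18.33
position: [0.5641, -0.3303, 0.1145]
eef_rot: [-0.037, 0.709, 0.039, 0.703]
contact_force: [0.4, -0.4, 3.6]
grip_width: 0.0224
```

Folded to 22 mm at 8 N: tired, so it goes to the tin.

Emit:
{"fn": "drive_tool", "kwargs": {"commands": [{"xyz": [-0.02, 0, 0], "yaw": 0, "claw": 0.0}, {"xyz": [-0.05, 0, 0], "yaw": 0, "claw": 0.0}, {"xyz": [-0.09, 0, 0], "yaw": 0, "claw": 0.0}, {"xyz": [-0.125, 0, 0], "yaw": 0, "claw": 0.0}, {"xyz": [-0.125, 0.03, 0.01], "yaw": 0, "claw": 0.0}], "grip_force": 12}}

```text
t: 18.75
position: [0.5724, -0.3044, 0.2462]
eef_rot: [-0.039, 0.706, 0.034, 0.706]
contact_force: [1.0, 0.2, 0.2]
grip_width: 0.0224
```

Emit:
{"fn": "drive_tool", "kwargs": {"commands": [{"xyz": [0, 0.036, 0.011], "yaw": 0, "claw": 0.0}, {"xyz": [0, 0.072, 0.022], "yaw": 0, "claw": 0.0}, {"xyz": [0, 0.108, 0.033], "yaw": 0, "claw": 0.0}, {"xyz": [0, 0.144, 0.044], "yaw": 0, "claw": 0.0}, {"xyz": [0, 0.18, 0.055], "yaw": 0, "claw": 0.0}]}}

```text
t: 19.17
position: [0.6083, -0.1178, 0.2445]
eef_rot: [-0.039, 0.707, 0.034, 0.706]
contact_force: [0.2, -0.2, 0.5]
grip_width: 0.0225
```

```bash
python3 look.py - .636,.018,.136,96.2
```

```text
pos [ 0.6083 -0.1178  0.2445] ydeg 95.93 w 0.0225 F [ 0.2 -0.2  0.5]
.636,.018,.136,96.2 shift [0.1077 0.1328 0.0417] yaw -0.3
```

Emit:
{"fn": "drive_tool", "kwargs": {"commands": [{"xyz": [0, 0.036, 0.011], "yaw": 0, "claw": 0.0}, {"xyz": [0, 0.072, 0.022], "yaw": 0, "claw": 0.0}, {"xyz": [0, 0.108, 0.033], "yaw": 0, "claw": 0.0}, {"xyz": [0, 0.13, 0.042], "yaw": 0, "claw": 0.0}, {"xyz": [0, 0.13, 0.042], "yaw": 0, "claw": 0.0}]}}

```text
t: 19.58
position: [0.6369, 0.0205, 0.243]
eef_rot: [-0.04, 0.707, 0.037, 0.705]
contact_force: [0.2, 0.2, -0.8]
grip_width: 0.0226
```

Emit:
{"fn": "drive_tool", "kwargs": {"commands": [{"xyz": [0.03, 0, 0], "yaw": 0, "claw": 0.0}, {"xyz": [0.06, 0, 0], "yaw": 0, "claw": 0.0}, {"xyz": [0.085, 0, 0], "yaw": 0, "claw": 0.0}, {"xyz": [0.1, 0, 0], "yaw": 0, "claw": 0.0}, {"xyz": [0.1, 0, 0], "yaw": 0, "claw": 0.0}]}}

```text
t: 20.0
position: [0.6349, 0.0195, 0.139]
eef_rot: [-0.039, 0.71, 0.037, 0.703]
contact_force: [-0.6, -0.8, -0.9]
grip_width: 0.0226
```

Emit:
{"fn": "drive_tool", "kwargs": {"commands": [{"xyz": [0, 0, 0], "yaw": 0, "claw": 0.088}, {"xyz": [0, 0, 0], "yaw": 0, "claw": 0.088}, {"xyz": [0, 0, 0], "yaw": 0, "claw": 0.088}, {"xyz": [0, 0, 0], "yaw": 0, "claw": 0.088}, {"xyz": [0, 0, 0], "yaw": 0, "claw": 0.088}]}}

```text
t: 20.42
position: [0.6352, 0.0195, 0.14]
eef_rot: [-0.039, 0.709, 0.037, 0.703]
contact_force: [0.1, -0.2, -0.6]
grip_width: 0.0538
```

Emit:
{"fn": "drive_tool", "kwargs": {"commands": [{"xyz": [0, 0, 0], "yaw": 0, "claw": 0.088}, {"xyz": [0, 0, 0], "yaw": 0, "claw": 0.088}, {"xyz": [-0.03, 0, 0], "yaw": 0, "claw": 0.088}, {"xyz": [-0.07, 0, 0], "yaw": 0, "claw": 0.088}, {"xyz": [-0.11, 0, 0], "yaw": 0, "claw": 0.088}]}}

```text
t: 20.83
position: [0.6356, 0.0199, 0.251]
eef_rot: [-0.039, 0.71, 0.037, 0.703]
contact_force: [0.6, -0.5, 0.4]
grip_width: 0.0867
```

```bash
python3 look.py top,wrist .494,-.3365,.112,96.2; python3 -c "
import cv2,glob,os
a=sorted(glob.glob('pics/*.png'),key=os.path.getmtime)[-1:];print(a)
cv2.imwrite('pics/m4.png',cv2.imread(a[0]))"
```

```text
pos [0.6356 0.0199 0.251 ] ydeg 96.18 w 0.0867 F [ 0.6 -0.5  0.4]
top clip1 0.61 [0.6352 0.0579 0.108 ]
top clip1 0.61 [0.6363 0.003  0.038 ]
top clip1 0.6 [ 0.4901 -0.3375  0.0917]
top clip1 0.51 [0.5067 0.1617 0.0934]
top clip1_jaw 0.55 [ 0.4948 -0.3388  0.0614]
wrist clip1 0.9 [6.301e-01 4.000e-04 3.900e-02]
wrist clip1 0.65 [0.6364 0.0568 0.1039]
wrist clip1 0.58 [0.5043 0.1545 0.0916]
wrist clip1_jaw 0.17 [ 0.758   0.0335 -0.001 ]
.494,-.3365,.112,96.2 shift [ 0.1417 -0.3388 -0.1777] yaw -0.0
['pics/wrist23.png']
```

View pics/m4.png

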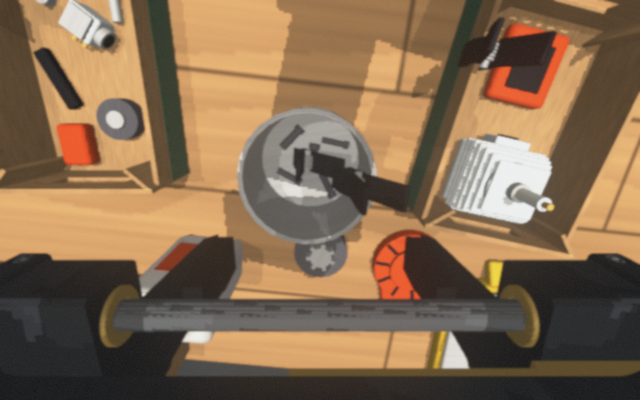

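The wrist view shows the second tired clip leaning over the tin's rim: pivot inside at about (350,180), handles out at (405,193). It's within limits but close to them, so I'll push the handles inwards with closed fingers from the +y side.

Emit:
{"fn": "drive_tool", "kwargs": {"commands": [{"xyz": [0, 0.035, 0.003], "yaw": 0, "claw": 0.0}, {"xyz": [0, 0.07, 0.007], "yaw": 0, "claw": 0.0}, {"xyz": [0, 0.105, 0.012], "yaw": 0, "claw": 0.0}, {"xyz": [0, 0.12, 0.014], "yaw": 0, "claw": 0.0}, {"xyz": [0, 0.12, 0.014], "yaw": 0, "claw": 0.0}], "grip_force": 20}}

```text
t: 21.55
position: [0.636, 0.1437, 0.2464]
eef_rot: [-0.04, 0.711, 0.039, 0.701]
contact_force: [-0.6, -0.5, 0.5]
grip_width: 0.0571
```

Emit:
{"fn": "drive_tool", "kwargs": {"commands": [{"xyz": [0, 0, 0], "yaw": 0, "claw": 0.0}, {"xyz": [0, 0, 0], "yaw": 0, "claw": 0.0}, {"xyz": [0, 0, 0], "yaw": 0, "claw": 0.0}, {"xyz": [0, 0, 0], "yaw": 0, "claw": 0.0}, {"xyz": [0, 0, 0], "yaw": 0, "claw": 0.0}]}}

```text
t: 21.97
position: [0.6361, 0.1427, 0.2464]
eef_rot: [-0.04, 0.711, 0.038, 0.701]
contact_force: [0.7, 0.6, -0.4]
grip_width: 0.0231
```

Emit:
{"fn": "drive_tool", "kwargs": {"commands": [{"xyz": [0.01, 0, 0], "yaw": 0, "claw": 0.0}, {"xyz": [0.04, 0, 0], "yaw": 0, "claw": 0.0}, {"xyz": [0.08, 0, 0], "yaw": 0, "claw": 0.0}, {"xyz": [0.115, 0, 0], "yaw": 0, "claw": 0.0}, {"xyz": [0.13, 0, 0], "yaw": 0, "claw": 0.0}]}}

```text
t: 22.38
position: [0.6321, 0.1418, 0.1109]
eef_rot: [-0.04, 0.713, 0.038, 0.699]
contact_force: [0.2, 0.4, -0.4]
grip_width: 0.0005
```

```bash
python3 look.py side .636,.08,.12,96.2; python3 -c "
import cv2,glob,os
a=sorted(glob.glob('pics/*.png'),key=os.path.getmtime)[-1:];print(a)
cv2.imwrite('pics/m5.png',cv2.resize(cv2.imread(a[0])[130:240,260:390],None,fx=5,fy=5,interpolation=2))"
```

```text
pos [0.6321 0.1418 0.1109] ydeg 96.3 w 0.0005 F [ 0.2  0.4 -0.4]
side clip1 0.93 [ 0.4967 -0.3333  0.0923]
side clip1 0.77 [0.5025 0.1558 0.0978]
side clip1 0.6 [0.6304 0.0035 0.041 ]
side clip1 0.52 [0.634  0.0577 0.1081]
side clip1_jaw 0.94 [ 0.4921 -0.3322  0.0606]
.636,.08,.12,96.2 shift [-0.009  -0.0618 -0.003 ] yaw 0.1
['pics/side24.png']
```

View pics/m5.png

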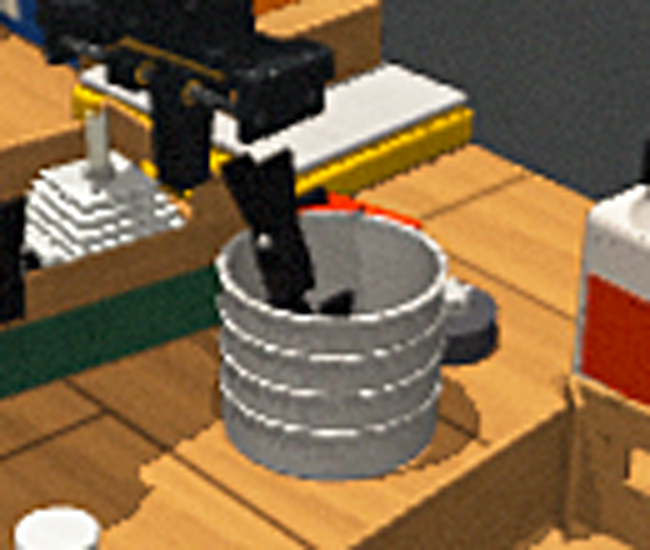

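The clip stands steeply in the tin, leaning on the +y rim. I'll push it in.

Emit:
{"fn": "drive_tool", "kwargs": {"commands": [{"xyz": [-0.01, -0.01, 0], "yaw": 0, "claw": 0.0}, {"xyz": [-0.01, -0.022, 0.001], "yaw": 0, "claw": 0.0}, {"xyz": [-0.01, -0.034, 0.001], "yaw": 0, "claw": 0.0}, {"xyz": [-0.01, -0.046, 0.001], "yaw": 0, "claw": 0.0}, {"xyz": [-0.01, -0.058, 0.001], "yaw": 0, "claw": 0.0}]}}

```text
t: 22.95
position: [0.6418, 0.0827, 0.1262]
eef_rot: [-0.04, 0.711, 0.038, 0.701]
contact_force: [-0.3, -0.4, 1.5]
grip_width: 0.0003
```

Emit:
{"fn": "drive_tool", "kwargs": {"commands": [{"xyz": [0, -0.01, 0], "yaw": 0, "claw": 0.0}, {"xyz": [0, -0.02, 0], "yaw": 0, "claw": 0.0}, {"xyz": [0, -0.03, 0], "yaw": 0, "claw": 0.0}, {"xyz": [0, -0.04, 0], "yaw": 0, "claw": 0.0}, {"xyz": [0, -0.05, 0], "yaw": 0, "claw": 0.0}]}}

```text
t: 23.37
position: [0.6473, 0.032, 0.1262]
eef_rot: [-0.04, 0.711, 0.038, 0.701]
contact_force: [-0.6, 1.0, 0.6]
grip_width: 0.0008
```

```bash
python3 look.py side,top
```

```text
pos [0.6473 0.032  0.1262] ydeg 96.27 w 0.0008 F [-0.6  1.   0.6]
side clip1 0.87 [0.5051 0.1563 0.094 ]
side clip1 0.68 [ 0.6419 -0.0037  0.1253]
side clip1 0.64 [ 0.4938 -0.3355  0.0918]
side clip1_jaw 0.9 [ 0.4951 -0.3372  0.064 ]
top clip1 0.41 [ 0.6329 -0.0146  0.0375]
top clip1 0.38 [0.5058 0.1586 0.0938]
top clip1_jaw 0.67 [ 0.4958 -0.3376  0.0622]
```

Emit:
{"fn": "drive_tool", "kwargs": {"commands": [{"xyz": [0, 0.02, 0], "yaw": 0, "claw": 0.0}, {"xyz": [-0.03, 0.04, 0], "yaw": 0, "claw": 0.0}, {"xyz": [-0.07, 0.04, 0], "yaw": 0, "claw": 0.0}, {"xyz": [-0.11, 0.02, 0], "yaw": 0, "claw": 0.0}, {"xyz": [-0.13, 0, 0], "yaw": 0, "claw": 0.0}]}}

```text
t: 24.08
position: [0.6494, 0.0357, 0.2608]
eef_rot: [-0.041, 0.709, 0.039, 0.703]
contact_force: [0.1, -0.2, 0.8]
grip_width: 0.0005
```

```bash
python3 look.py wrist,side .637,0.007,.14,96.2; python3 -c "
import cv2,glob,os
a=sorted(glob.glob('pics/*.png'),key=os.path.getmtime)[-2:];print(a)
s=cv2.resize(cv2.imread(a[1])[130:240,260:390],(520,440),interpolation=2);w=cv2.resize(cv2.imread(a[0]),None,fx=.44,fy=1.1)[:440]
w=cv2.imread(a[0])[60:280,200:340];w=cv2.resize(w,(280,440))
cv2.imwrite('pics/m6.png',cv2.hconcat([s,w]))"
```

```text
pos [0.6494 0.0357 0.2608] ydeg 96.52 w 0.0005 F [ 0.1 -0.2  0.8]
wrist clip1 0.79 [0.6389 0.0553 0.1068]
wrist clip1 0.66 [0.5019 0.1534 0.0929]
wrist clip1 0.61 [6.301e-01 6.000e-04 3.920e-02]
side clip1 0.91 [ 0.4937 -0.3332  0.09  ]
side clip1 0.85 [0.5023 0.1569 0.0942]
side clip1 0.63 [0.4845 0.4464 0.0009]
side clip1 0.53 [0.637  0.0569 0.1073]
side clip1_jaw 0.93 [ 0.4973 -0.3364  0.062 ]
.637,0.007,.14,96.2 shift [ 0.121  -0.0268 -0.0144] yaw 0.3
['pics/wrist27.png', 'pics/side28.png']
```

View pics/m6.png

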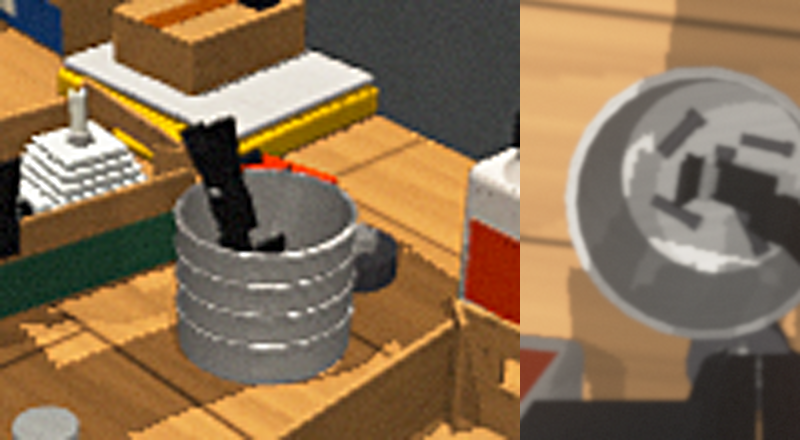

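The side view shows clip C still leaning on the rim (handles at (210,130)). Its jaws stand on the first clip, which itself stands upright. I'll regrasp it by the handles and set it down beside the first one.

Emit:
{"fn": "drive_tool", "kwargs": {"commands": [{"xyz": [0, 0.01, 0], "yaw": 0, "claw": 0.088}, {"xyz": [0, 0.038, -0.008], "yaw": 0, "claw": 0.088}, {"xyz": [0, 0.038, -0.014], "yaw": 0, "claw": 0.088}, {"xyz": [0, 0.038, -0.014], "yaw": 0, "claw": 0.088}, {"xyz": [0, 0.038, -0.014], "yaw": 0, "claw": 0.088}], "grip_force": 12}}

```text
t: 24.8
position: [0.6301, 0.0717, 0.2543]
eef_rot: [-0.04, 0.713, 0.039, 0.699]
contact_force: [-0.3, 0.6, -0.2]
grip_width: 0.0317
```

Emit:
{"fn": "drive_tool", "kwargs": {"commands": [{"xyz": [0, 0, 0], "yaw": 0, "claw": 0.088}, {"xyz": [0, 0, 0], "yaw": 0, "claw": 0.088}, {"xyz": [0, 0, 0], "yaw": 0, "claw": 0.088}, {"xyz": [0, 0, 0], "yaw": 0, "claw": 0.088}, {"xyz": [0, 0, 0], "yaw": 0, "claw": 0.088}]}}

```text
t: 25.22
position: [0.6302, 0.0714, 0.2542]
eef_rot: [-0.04, 0.713, 0.039, 0.699]
contact_force: [-0.1, 0.3, 0.1]
grip_width: 0.0651
```

```bash
python3 look.py wrist .638,.073,.127,96.2
```

```text
pos [0.6302 0.0714 0.2542] ydeg 96.38 w 0.0651 F [-0.1  0.3  0.1]
wrist clip1 0.93 [0.6396 0.0557 0.1057]
wrist clip1 0.87 [0.5016 0.1529 0.0966]
wrist clip1 0.62 [ 0.6331 -0.0007  0.0403]
wrist clip1_jaw 0.23 [ 0.7825 -0.1165  0.0037]
.638,.073,.127,96.2 shift [0.1271 0.0008 0.0103] yaw 0.2
```

Emit:
{"fn": "drive_tool", "kwargs": {"commands": [{"xyz": [0, 0, 0.01], "yaw": 0, "claw": 0.088}, {"xyz": [0.02, 0, 0.01], "yaw": 0, "claw": 0.088}, {"xyz": [0.06, 0, 0.01], "yaw": 0, "claw": 0.088}, {"xyz": [0.1, 0, 0.01], "yaw": 0, "claw": 0.088}, {"xyz": [0.123, 0, 0.01], "yaw": 0, "claw": 0.088}]}}

```text
t: 25.78
position: [0.6363, 0.0724, 0.1271]
eef_rot: [-0.04, 0.714, 0.039, 0.698]
contact_force: [0.7, 0.2, -0.6]
grip_width: 0.0882
```

Emit:
{"fn": "drive_tool", "kwargs": {"commands": [{"xyz": [0.002, 0, 0], "yaw": 0, "claw": 0.0}, {"xyz": [0.002, 0, 0], "yaw": 0, "claw": 0.0}, {"xyz": [0.002, 0, 0], "yaw": 0, "claw": 0.0}, {"xyz": [0.002, 0, 0], "yaw": 0, "claw": 0.0}, {"xyz": [0.002, 0, 0], "yaw": 0, "claw": 0.0}]}}

```text
t: 26.2
position: [0.637, 0.0723, 0.1271]
eef_rot: [-0.04, 0.713, 0.039, 0.699]
contact_force: [0.1, 0.0, 0.4]
grip_width: 0.0567
```

Emit:
{"fn": "drive_tool", "kwargs": {"commands": [{"xyz": [0, 0, 0], "yaw": 0, "claw": 0.0}, {"xyz": [0, 0, 0], "yaw": 0, "claw": 0.0}, {"xyz": [0, 0, 0], "yaw": 0, "claw": 0.0}, {"xyz": [0, 0, 0], "yaw": 0, "claw": 0.0}, {"xyz": [0, 0, 0], "yaw": 0, "claw": 0.0}]}}

```text
t: 26.62
position: [0.6372, 0.0719, 0.1274]
eef_rot: [-0.04, 0.713, 0.038, 0.699]
contact_force: [-0.3, -3.2, 0.8]
grip_width: 0.0338
```

```bash
python3 look.py side
```

```text
pos [0.6372 0.0719 0.1274] ydeg 96.38 w 0.0338 F [-0.3 -3.2  0.8]
side clip1 0.84 [ 0.4951 -0.3335  0.0923]
side clip1 0.77 [0.6398 0.0466 0.1019]
side clip1 0.61 [0.5005 0.1569 0.0962]
side clip1 0.45 [0.6322 0.0026 0.0385]
```

Emit:
{"fn": "drive_tool", "kwargs": {"commands": [{"xyz": [0, 0, 0], "yaw": 0, "claw": 0.0}, {"xyz": [0, 0, 0], "yaw": 0, "claw": 0.0}, {"xyz": [-0.01, -0.004, 0], "yaw": 0, "claw": 0.0}, {"xyz": [-0.03, -0.008, 0], "yaw": 0, "claw": 0.0}, {"xyz": [-0.05, -0.012, 0], "yaw": 0, "claw": 0.0}], "grip_force": 18}}

```text
t: 27.18
position: [0.6391, 0.0604, 0.1777]
eef_rot: [-0.04, 0.714, 0.039, 0.698]
contact_force: [-0.1, 0.6, 0.3]
grip_width: 0.0271
```

Emit:
{"fn": "drive_tool", "kwargs": {"commands": [{"xyz": [-0.03, -0.01, 0], "yaw": 0, "claw": 0.0}, {"xyz": [-0.05, -0.02, 0], "yaw": 0, "claw": 0.0}, {"xyz": [-0.06, -0.03, 0], "yaw": 0, "claw": 0.0}, {"xyz": [-0.06, -0.03, 0], "yaw": 0, "claw": 0.0}, {"xyz": [-0.06, -0.03, 0], "yaw": 0, "claw": 0.0}]}}

```text
t: 27.6
position: [0.6437, 0.0308, 0.2376]
eef_rot: [-0.039, 0.714, 0.039, 0.698]
contact_force: [-0.7, 0.5, -0.9]
grip_width: 0.0272
```

```bash
python3 look.py side,wrist .668,.007,.24,96.2; python3 -c "
import cv2,glob,os
a=sorted(glob.glob('pics/*.png'),key=os.path.getmtime)[-2:];print(a)
s=cv2.resize(cv2.imread(a[0])[100:240,260:390],(390,420),interpolation=2);w=cv2.imread(a[1])[60:340,170:430];w=cv2.resize(w,(390,420))
cv2.imwrite('pics/m7.png',cv2.hconcat([s,w]))"
```

```text
pos [0.6437 0.0308 0.2376] ydeg 96.37 w 0.0272 F [-0.7  0.5 -0.9]
side clip1 0.95 [ 0.4923 -0.3341  0.0927]
side clip1 0.74 [0.6479 0.0159 0.2002]
side clip1 0.74 [0.5011 0.1582 0.0974]
side clip1 0.57 [0.6348 0.0095 0.0286]
side clip1_jaw 0.56 [ 0.4957 -0.331   0.0618]
wrist clip1 0.91 [0.6463 0.0176 0.2019]
wrist clip1 0.68 [0.4993 0.1566 0.0945]
wrist clip1 0.67 [0.6343 0.0098 0.0308]
.668,.007,.24,96.2 shift [-0.0028 -0.0263  0.0215] yaw 0.2
['pics/side31.png', 'pics/wrist32.png']
```

View pics/m7.png

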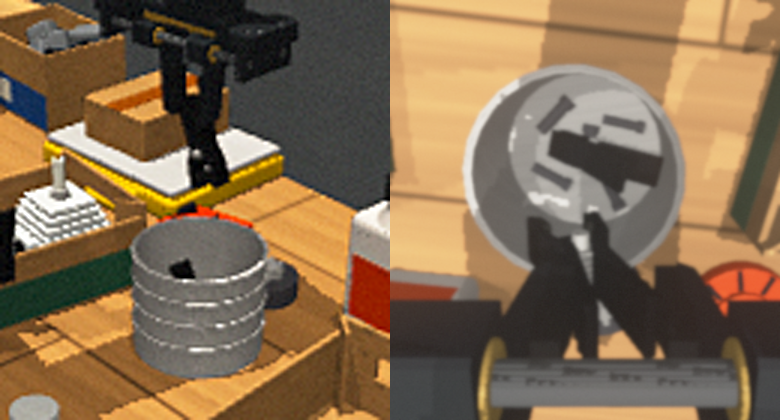

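The first clip now lies low in the tin. I'll lower the held clip beside it and release.

Emit:
{"fn": "drive_tool", "kwargs": {"commands": [{"xyz": [0, -0.013, 0.021], "yaw": 0, "claw": 0.0}, {"xyz": [0.03, -0.013, 0.021], "yaw": 0, "claw": 0.0}, {"xyz": [0.06, -0.013, 0.021], "yaw": 0, "claw": 0.0}, {"xyz": [0.09, -0.013, 0.021], "yaw": 0, "claw": 0.0}, {"xyz": [0.115, -0.013, 0.021], "yaw": 0, "claw": 0.0}]}}

```text
t: 28.32
position: [0.6625, 0.0209, 0.1188]
eef_rot: [-0.04, 0.715, 0.04, 0.697]
contact_force: [-0.4, -0.6, -0.7]
grip_width: 0.0258
```

Emit:
{"fn": "drive_tool", "kwargs": {"commands": [{"xyz": [0, 0, 0], "yaw": 0, "claw": 0.088}, {"xyz": [0, 0, 0], "yaw": 0, "claw": 0.088}, {"xyz": [0, 0, 0], "yaw": 0, "claw": 0.088}, {"xyz": [0, 0, 0], "yaw": 0, "claw": 0.088}, {"xyz": [0, 0, 0], "yaw": 0, "claw": 0.088}]}}

```text
t: 28.73
position: [0.6632, 0.0209, 0.1207]
eef_rot: [-0.04, 0.714, 0.04, 0.698]
contact_force: [0.2, 0.1, -0.1]
grip_width: 0.0571
```

Emit:
{"fn": "drive_tool", "kwargs": {"commands": [{"xyz": [0, 0, 0], "yaw": 0, "claw": 0.088}, {"xyz": [0, 0, 0], "yaw": 0, "claw": 0.088}, {"xyz": [-0.03, 0, 0], "yaw": 0, "claw": 0.088}, {"xyz": [-0.07, 0, 0], "yaw": 0, "claw": 0.088}, {"xyz": [-0.11, 0, 0], "yaw": 0, "claw": 0.088}]}}

```text
t: 29.15
position: [0.6652, 0.0211, 0.232]
eef_rot: [-0.04, 0.714, 0.04, 0.698]
contact_force: [0.9, 0.0, 0.3]
grip_width: 0.0877
```

```bash
python3 look.py top,wrist .494,-.337,.24,96.2
```

```text
pos [0.6652 0.0211 0.232 ] ydeg 96.45 w 0.0877 F [0.9 0.  0.3]
top clip1 0.45 [0.5064 0.1624 0.094 ]
top clip1_jaw 0.49 [ 0.4945 -0.3355  0.0631]
wrist clip1 0.8 [0.6326 0.0117 0.0306]
wrist clip1 0.75 [ 6.678e-01 -3.000e-04  4.020e-02]
wrist clip1 0.62 [0.5041 0.1546 0.0931]
.494,-.337,.24,96.2 shift [-0.0035 -0.3366 -0.2105] yaw 0.3
```

Both tired clips are in the tin. Now clip D.

Emit:
{"fn": "drive_tool", "kwargs": {"commands": [{"xyz": [0, -0.034, -0.021], "yaw": 0, "claw": 0.088}, {"xyz": [0, -0.068, -0.042], "yaw": 0, "claw": 0.088}, {"xyz": [0, -0.102, -0.063], "yaw": 0, "claw": 0.088}, {"xyz": [0, -0.135, -0.084], "yaw": 0, "claw": 0.088}, {"xyz": [0, -0.168, -0.105], "yaw": 0, "claw": 0.088}], "grip_force": 8}}

```text
t: 29.87
position: [0.5782, -0.1589, 0.2303]
eef_rot: [-0.039, 0.715, 0.04, 0.697]
contact_force: [0.6, -0.1, 0.4]
grip_width: 0.0881
```

Emit:
{"fn": "drive_tool", "kwargs": {"commands": [{"xyz": [0, -0.034, -0.021], "yaw": 0, "claw": 0.088}, {"xyz": [0, -0.068, -0.042], "yaw": 0, "claw": 0.088}, {"xyz": [0, -0.102, -0.063], "yaw": 0, "claw": 0.088}, {"xyz": [0, -0.135, -0.084], "yaw": 0, "claw": 0.088}, {"xyz": [0, -0.168, -0.105], "yaw": 0, "claw": 0.088}]}}

```text
t: 30.28
position: [0.4913, -0.3389, 0.2312]
eef_rot: [-0.039, 0.716, 0.041, 0.696]
contact_force: [-0.4, -0.0, 0.6]
grip_width: 0.0879
```

```bash
python3 look.py wrist .494,-.3365,.112,96.2
```

```text
pos [ 0.4913 -0.3389  0.2312] ydeg 96.45 w 0.0879 F [-0.4 -0.   0.6]
wrist clip1 0.83 [ 0.4921 -0.3334  0.0896]
wrist clip1_jaw 0.62 [ 0.4936 -0.3366  0.0595]
wrist clip1_jaw 0.58 [ 0.5625 -0.4793 -0.0022]
.494,-.3365,.112,96.2 shift [0.1191 0.0015 0.0063] yaw 0.3
```

Emit:
{"fn": "drive_tool", "kwargs": {"commands": [{"xyz": [0.03, 0.0, 0.004], "yaw": 0, "claw": 0.088}, {"xyz": [0.06, 0, 0.004], "yaw": 0, "claw": 0.088}, {"xyz": [0.09, 0, 0.004], "yaw": 0, "claw": 0.088}, {"xyz": [0.117, 0, 0.005], "yaw": 0, "claw": 0.088}, {"xyz": [0.117, 0, 0.005], "yaw": 0, "claw": 0.0}]}}

```text
t: 30.85
position: [0.4916, -0.3354, 0.1083]
eef_rot: [-0.035, 0.719, 0.043, 0.693]
contact_force: [-0.3, 0.6, -0.7]
grip_width: 0.083
```

```bash
python3 look.py - .494,-.3365,.112,96.2
```

```text
pos [ 0.4916 -0.3354  0.1083] ydeg 96.3 w 0.083 F [-0.3  0.6 -0.7]
.494,-.3365,.112,96.2 shift [-0.0038 -0.0013  0.0022] yaw 0.1
```

Emit:
{"fn": "drive_tool", "kwargs": {"commands": [{"xyz": [-0.002, -0.001, 0.001], "yaw": 0, "claw": 0.0}, {"xyz": [-0.002, -0.001, 0.001], "yaw": 0, "claw": 0.0}, {"xyz": [-0.002, -0.001, 0.001], "yaw": 0, "claw": 0.0}, {"xyz": [-0.002, -0.001, 0.001], "yaw": 0, "claw": 0.0}, {"xyz": [-0.002, -0.001, 0.001], "yaw": 0, "claw": 0.0}]}}

```text
t: 31.27
position: [0.4931, -0.3365, 0.1114]
eef_rot: [-0.035, 0.718, 0.043, 0.694]
contact_force: [-0.9, 0.4, -0.5]
grip_width: 0.05
```

Emit:
{"fn": "drive_tool", "kwargs": {"commands": [{"xyz": [0, 0, 0], "yaw": 0, "claw": 0.0}, {"xyz": [0, 0, 0], "yaw": 0, "claw": 0.0}, {"xyz": [0, 0, 0], "yaw": 0, "claw": 0.0}, {"xyz": [0, 0, 0], "yaw": 0, "claw": 0.0}, {"xyz": [0, 0, 0], "yaw": 0, "claw": 0.0}]}}

```text
t: 31.68
position: [0.4933, -0.3367, 0.112]
eef_rot: [-0.035, 0.718, 0.042, 0.694]
contact_force: [0.4, 0.4, 5.0]
grip_width: 0.0431
```

Emit:
{"fn": "drive_tool", "kwargs": {"commands": [{"xyz": [0, 0, 0], "yaw": 0, "claw": 0.0}, {"xyz": [0, 0, 0], "yaw": 0, "claw": 0.0}, {"xyz": [0, 0, 0], "yaw": 0, "claw": 0.0}, {"xyz": [0, 0, 0], "yaw": 0, "claw": 0.0}, {"xyz": [0, 0, 0], "yaw": 0, "claw": 0.0}]}}

```text
t: 32.1
position: [0.4933, -0.3367, 0.112]
eef_rot: [-0.036, 0.718, 0.042, 0.694]
contact_force: [0.2, 0.6, 3.1]
grip_width: 0.0429
```

Stops at 43 mm, so it's sound. Squeeze hard and lift.

Emit:
{"fn": "drive_tool", "kwargs": {"commands": [{"xyz": [0, 0, 0], "yaw": 0, "claw": 0.0}, {"xyz": [0, 0, 0], "yaw": 0, "claw": 0.0}, {"xyz": [0, 0, 0], "yaw": 0, "claw": 0.0}, {"xyz": [0, 0, 0], "yaw": 0, "claw": 0.0}, {"xyz": [0, 0, 0], "yaw": 0, "claw": 0.0}], "grip_force": 28}}

```text
t: 32.52
position: [0.4942, -0.3373, 0.1144]
eef_rot: [-0.037, 0.717, 0.041, 0.695]
contact_force: [0.5, 2.1, 17.9]
grip_width: 0.0222
```

Emit:
{"fn": "drive_tool", "kwargs": {"commands": [{"xyz": [-0.01, 0, 0], "yaw": 0, "claw": 0.0}, {"xyz": [-0.03, 0, 0], "yaw": 0, "claw": 0.0}, {"xyz": [-0.07, 0, 0], "yaw": 0, "claw": 0.0}, {"xyz": [-0.11, 0, 0], "yaw": 0, "claw": 0.0}, {"xyz": [-0.14, 0, 0], "yaw": 0, "claw": 0.0}]}}

```text
t: 32.93
position: [0.4986, -0.338, 0.2575]
eef_rot: [-0.037, 0.716, 0.041, 0.696]
contact_force: [0.1, -1.5, 0.1]
grip_width: 0.0219
```

```bash
python3 look.py side .5223,.3212,.25,83.4
```

```text
pos [ 0.4986 -0.338   0.2575] ydeg 96.32 w 0.0219 F [ 0.1 -1.5  0.1]
side clip1 0.76 [ 0.4974 -0.3352  0.232 ]
side clip1 0.69 [0.5609 0.2334 0.001 ]
side clip1 0.58 [0.6636 0.0052 0.038 ]
side clip1 0.53 [0.5018 0.1614 0.094 ]
side clip1 0.36 [0.6344 0.0123 0.0323]
side clip1_jaw 0.88 [ 0.4979 -0.3379  0.2066]
side clip1_jaw 0.68 [ 0.5562 -0.2481  0.0006]
.5223,.3212,.25,83.4 shift [0.0089 0.6526 0.0963] yaw 12.9
```

Emit:
{"fn": "drive_tool", "kwargs": {"commands": [{"xyz": [0, 0.037, 0.008], "yaw": 3, "claw": 0.0}, {"xyz": [0, 0.074, 0.016], "yaw": 6, "claw": 0.0}, {"xyz": [0, 0.112, 0.025], "yaw": 9, "claw": 0.0}, {"xyz": [0, 0.15, 0.034], "yaw": 12, "claw": 0.0}, {"xyz": [0, 0.19, 0.043], "yaw": 13, "claw": 0.0}]}}

```text
t: 33.5
position: [0.5199, -0.143, 0.254]
eef_rot: [0.043, 0.717, -0.042, 0.695]
contact_force: [0.7, -0.9, -1.6]
grip_width: 0.0222
```

```bash
python3 look.py - .557,.151,.25,83.4
```

```text
pos [ 0.5199 -0.143   0.254 ] ydeg 83.12 w 0.0222 F [ 0.7 -0.9 -1.6]
.557,.151,.25,83.4 shift [0.0039 0.2963 0.0017] yaw -0.3
```

Emit:
{"fn": "drive_tool", "kwargs": {"commands": [{"xyz": [0, 0.04, 0], "yaw": 0, "claw": 0.0}, {"xyz": [0, 0.08, 0], "yaw": 0, "claw": 0.0}, {"xyz": [0, 0.12, 0], "yaw": 0, "claw": 0.0}, {"xyz": [0, 0.16, 0], "yaw": 0, "claw": 0.0}, {"xyz": [0, 0.2, 0], "yaw": 0, "claw": 0.0}]}}

```text
t: 33.92
position: [0.5431, 0.0576, 0.252]
eef_rot: [0.043, 0.718, -0.042, 0.693]
contact_force: [1.1, -0.4, 0.6]
grip_width: 0.0219
```

Emit:
{"fn": "drive_tool", "kwargs": {"commands": [{"xyz": [0, 0.04, 0], "yaw": 0, "claw": 0.0}, {"xyz": [0, 0.08, 0], "yaw": 0, "claw": 0.0}, {"xyz": [0, 0.096, 0.002], "yaw": 0, "claw": 0.0}, {"xyz": [0.02, 0.096, 0.002], "yaw": 0, "claw": 0.0}, {"xyz": [0.05, 0.096, 0.002], "yaw": 0, "claw": 0.0}]}}

```text
t: 34.33
position: [0.5551, 0.1542, 0.2014]
eef_rot: [0.042, 0.717, -0.041, 0.694]
contact_force: [1.0, -0.2, -1.6]
grip_width: 0.0226
```

```bash
python3 look.py side,wrist .557,.151,.128,83.4
```

```text
pos [0.5551 0.1542 0.2014] ydeg 83.24 w 0.0226 F [ 1.  -0.2 -1.6]
side clip1 0.82 [0.5565 0.1576 0.1794]
side clip1 0.81 [0.5035 0.1589 0.0936]
side clip1 0.63 [ 6.646e-01 -6.000e-04  3.670e-02]
side clip1 0.44 [0.6359 0.0114 0.0335]
side clip1 0.21 [ 5.62e-01 -4.78e-01 -3.00e-04]
side clip1_jaw 0.63 [0.5546 0.153  0.1498]
wrist clip1 0.98 [0.5024 0.1534 0.0914]
wrist clip1 0.62 [0.63   0.0102 0.0304]
wrist clip1_jaw 0.77 [0.5489 0.1482 0.1458]
.557,.151,.128,83.4 shift [ 0.0733 -0.003   0.0047] yaw -0.2
```

Emit:
{"fn": "drive_tool", "kwargs": {"commands": [{"xyz": [0.02, 0, 0.003], "yaw": 0, "claw": 0.0}, {"xyz": [0.035, 0, 0.003], "yaw": 0, "claw": 0.0}, {"xyz": [0.05, 0, 0.003], "yaw": 0, "claw": 0.0}, {"xyz": [0.055, 0, 0.003], "yaw": 0, "claw": 0.0}, {"xyz": [0.055, 0, 0.003], "yaw": 0, "claw": 0.0}]}}

```text
t: 35.05
position: [0.5565, 0.1522, 0.148]
eef_rot: [0.044, 0.718, -0.042, 0.694]
contact_force: [-0.6, -0.1, -0.7]
grip_width: 0.0219
```

```bash
python3 look.py - .557,.151,.117,83.4
```

```text
pos [0.5565 0.1522 0.148 ] ydeg 83.06 w 0.0219 F [-0.6 -0.1 -0.7]
.557,.151,.117,83.4 shift [ 0.0309 -0.0011  0.0017] yaw -0.3
```

Emit:
{"fn": "drive_tool", "kwargs": {"commands": [{"xyz": [0.008, -0.001, 0.001], "yaw": 0, "claw": 0.0}, {"xyz": [0.015, -0.001, 0.001], "yaw": 0, "claw": 0.0}, {"xyz": [0.02, -0.001, 0.001], "yaw": 0, "claw": 0.0}, {"xyz": [0.02, -0.001, 0.001], "yaw": 0, "claw": 0.0}, {"xyz": [0.02, -0.001, 0.001], "yaw": 0, "claw": 0.0}]}}

```text
t: 35.47
position: [0.5567, 0.1512, 0.1279]
eef_rot: [0.044, 0.718, -0.042, 0.694]
contact_force: [-0.0, -0.4, -0.6]
grip_width: 0.0222
```

```bash
python3 look.py side .557,.151,.117,83.4
```

```text
pos [0.5567 0.1512 0.1279] ydeg 83.06 w 0.0222 F [-0.  -0.4 -0.6]
side clip1 0.69 [0.5035 0.1563 0.095 ]
side clip1 0.63 [ 6.623e-01 -4.000e-04  4.060e-02]
side clip1 0.61 [0.5561 0.155  0.1039]
side clip1 0.57 [0.6342 0.008  0.0302]
side clip1_jaw 0.73 [0.556  0.1543 0.077 ]
.557,.151,.117,83.4 shift [ 0.0109 -0.0001  0.0007] yaw -0.3
```

No contact. Lower to the stop, then release.

Emit:
{"fn": "drive_tool", "kwargs": {"commands": [{"xyz": [0.005, 0, 0], "yaw": 0, "claw": 0.0}, {"xyz": [0.01, 0, 0], "yaw": 0, "claw": 0.0}, {"xyz": [0.012, 0, 0], "yaw": 0, "claw": 0.0}, {"xyz": [0.012, 0, 0], "yaw": 0, "claw": 0.0}, {"xyz": [0.012, 0, 0], "yaw": 0, "claw": 0.0}]}}

```text
t: 36.03
position: [0.5564, 0.1512, 0.1161]
eef_rot: [0.043, 0.718, -0.042, 0.694]
contact_force: [-0.1, 0.4, -0.4]
grip_width: 0.0222
```

Emit:
{"fn": "drive_tool", "kwargs": {"commands": [{"xyz": [0.001, 0, 0], "yaw": 0, "claw": 0.088}, {"xyz": [0.001, 0, 0], "yaw": 0, "claw": 0.088}, {"xyz": [0.001, 0, 0], "yaw": 0, "claw": 0.088}, {"xyz": [0.001, 0, 0], "yaw": 0, "claw": 0.088}, {"xyz": [0.001, 0, 0], "yaw": 0, "claw": 0.088}]}}

```text
t: 36.45
position: [0.5565, 0.1513, 0.1152]
eef_rot: [0.044, 0.718, -0.042, 0.694]
contact_force: [-0.3, 0.5, -0.1]
grip_width: 0.0533
```

Emit:
{"fn": "drive_tool", "kwargs": {"commands": [{"xyz": [0, 0, 0], "yaw": 0, "claw": 0.088}, {"xyz": [0, 0, 0], "yaw": 0, "claw": 0.088}, {"xyz": [0, 0, 0], "yaw": 0, "claw": 0.088}, {"xyz": [0, 0, 0], "yaw": 0, "claw": 0.088}, {"xyz": [-0.01, 0, 0], "yaw": 0, "claw": 0.088}]}}

```text
t: 36.87
position: [0.556, 0.1513, 0.1241]
eef_rot: [0.044, 0.719, -0.042, 0.693]
contact_force: [-0.2, -0.5, 0.1]
grip_width: 0.0866
```

Emit:
{"fn": "drive_tool", "kwargs": {"commands": [{"xyz": [-0.03, 0, 0], "yaw": 0, "claw": 0.088}, {"xyz": [-0.06, 0, 0], "yaw": 0, "claw": 0.088}, {"xyz": [-0.09, 0, 0], "yaw": 0, "claw": 0.088}, {"xyz": [-0.12, 0, 0], "yaw": 0, "claw": 0.088}, {"xyz": [-0.14, 0, 0], "yaw": 0, "claw": 0.088}]}}

```text
t: 37.28
position: [0.5614, 0.1507, 0.268]
eef_rot: [0.044, 0.717, -0.042, 0.694]
contact_force: [0.1, 0.5, 1.1]
grip_width: 0.0879
```

```bash
python3 look.py side,wrist; python3 -c "
import cv2,glob,os
a=sorted(glob.glob('pics/*.png'),key=os.path.getmtime)[-2:];print(a)
s=cv2.resize(cv2.imread(a[0])[130:240,200:390],(570,330),interpolation=2);w=cv2.resize(cv2.imread(a[1])[:280],(570,250))
cv2.imwrite('pics/m8.png',cv2.vconcat([s,w]))"
```

```text
pos [0.5614 0.1507 0.268 ] ydeg 83.05 w 0.0879 F [0.1 0.5 1.1]
side clip1 0.84 [0.5576 0.1545 0.0942]
side clip1 0.71 [0.5038 0.1563 0.0977]
side clip1 0.62 [0.6362 0.0127 0.0325]
side clip1 0.61 [0.6637 0.0011 0.0412]
side clip1_jaw 0.71 [0.5569 0.1545 0.0675]
side clip1_jaw 0.26 [0.5627 0.2329 0.0045]
wrist clip1 0.94 [0.503  0.1526 0.0957]
wrist clip1 0.93 [0.6323 0.0108 0.03  ]
wrist clip1_jaw 0.64 [0.5536 0.1504 0.0643]
['pics/side40.png', 'pics/wrist41.png']
```

View pics/m8.png

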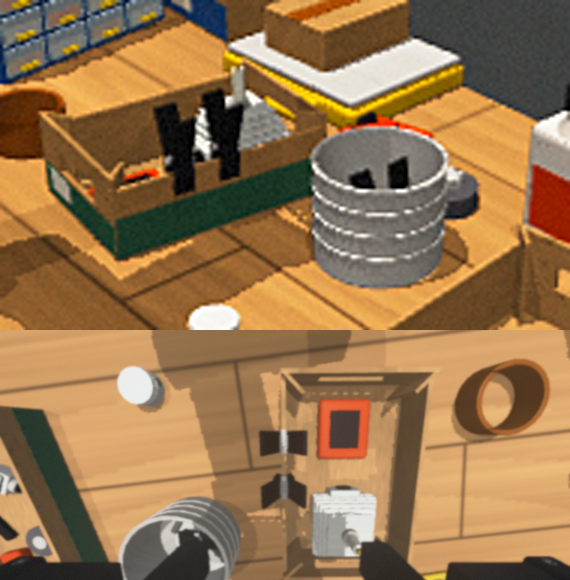

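```bash
python3 -c "
from h import *
print(manip.sign_off())"
```

```text
the job is handed in; nothing more can be done
None
```

The job is handed in at about 37 s of the 72 s allowed. Both sound clips are on the packing tray and both tired ones are in the scrap tin.

- **Squeeze test:** Under an 8 N pinch, two clips folded to about 22 mm, so they were tired. The other two stopped at 41.5 and 43 mm, so they were sound.
- **Scrap tin:** The second tired clip first came to rest standing on the other one, leaning over the rim. A push with closed fingers did not shift it, so I picked it up again and dropped it beside the first. Both pivots now read 30–40 mm high and within about 30 mm of the tin's axis.
- **Packing tray:** Both sound clips stand upright on the long side nearer the tin. Their pivots read about 92–98 mm high against 91 mm when fully home. The one jaw point found there reads 64–68 mm (limit 75 mm), 1–3 mm from the fitted board plane.
- **Not measured:** The jaw pressing force could not be read, and I made no separate position check of the other parts. The arm ended clear above the tray with the gripper open.

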